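Fetch the breaker bar from behind the caddy's containers

TASK

Clear the bottle, the jar and the suction lifter out of the way by standing all three on the white porcelain board, then take the steel breaker bar from behind them and lay it in the middle groove of the orange ribbed bed, centred along the groove and lying still. Only then put the three back in the caddy, each upright on the very spot where it stood at the start. Never tip any of the three over, and leave the tape roll, the tile pair and the screwdriver alone.

Things in the scene. Friction and masses are not known exactly. Their poses are not given: they have to be found in the camera images.
- bottle_center (a point): Squeeze bottle, loose, 0.13 to 0.25 kg, 120 mm tall: white round body 46 mm in diameter, straight up to 82 mm above its foot, then a narrow neck and a red cap 27 mm in diameter. Starts on one of the caddy's three spots (which one varies). The point is its centre, 60 mm above its foot; z is its upright axis.
- jar_center (a point): Spacer jar, loose, 0.15 to 0.31 kg: plain straight grey cylinder with a flat steel lid, 46 mm in diameter all the way up, 100 mm tall. It starts on one of the caddy's three spots. The point is its centre, 50 mm above its foot; z is its upright axis.
- lifter_center (a point): Suction lifter, loose, 0.17 to 0.35 kg, 104 mm tall: black rubber cup, 46 mm across at the foot, a stem 24 to 28 mm thick, and on top a black bar handle 24 mm thick (its x), 54 mm long (its y), 72 to 104 mm above the foot. Starts on one of the caddy's three spots, handle roughly along the row. The point is its centre, 52 mm above its foot; z is its upright axis.
- bar_center (a point): Breaker bar, loose, 0.2 to 0.3 kg: round steel tube with dark ends, 32 mm in diameter, 160 mm long. The point is the middle of its axis; x runs along it. Starts lying in the caddy behind the three standing things, about 11 mm from them, its axis 22 mm above the table, between 4 mm high keepers near its ends that stop it rolling; its middle is free to grasp.
- caddy: Caddy, fixed: a light wooden board 150 mm (x) by 210 mm (y), its upper face 6 mm above the table, with a 14 mm high cleat along each end (y = -100 and +100 mm). Origin at the centre of its underside. The three spots, ringed on the wood, are at x = -30 mm and y = -64, 0 and +64 mm; the bar's rest is at x = +20 mm, y = 0 and runs along y.
- bed: Ribbed cutter bed, fixed: orange plate 200 (x) by 150 mm (y), 20 mm high, 22 mm high black end pieces beyond its x ends. Origin: centre of underside. Four ribs, 10 mm wide, tops 28 mm above the table, run along x at y = -48, -16, 16, 48 mm, leaving grooves 22 mm wide at y = -32, 0 (the middle one) and 32 mm. The bar in a groove rests on two rib edges, its axis then 39.6 mm above the table.
- board: Side board, fixed: a plain white porcelain slab 260 mm (x) by 150 mm (y), 9 mm thick. Origin at the centre of its underside; upper face 9 mm above the table. It is empty at the start.
- tape: Bystander: roll of paper tape lying flat, 100 mm in diameter, 25 mm high. Origin at the centre of its underside. Leave it alone.
- tiles: Bystander: two tiles, blue and red-brown, lying one on the other as one piece, 100 mm square, 18 mm high. Origin at the centre of the underside. Leave it alone.
- screwdriver: Bystander: screwdriver lying flat on the table between the robot and the caddy, roughly parallel to the row, 200 mm long, 26 mm high. Its x runs along it, handle towards -x; origin on the table at the middle of its length. Leave it alone.

How it is judged:
By the outcome, as a careful person would: the job done as asked, in the order asked, and still so for the second after the job is handed in, with the robot touching nothing.
It also fails if it takes over 150 s, if anything falls off the work surface, if the arm or the gripper's body presses on something with over 40 N, if the wrist force passes 120 N, or if a joint passes its speed limit or range.

ROBOT

A 6-joint arm with a two-finger parallel gripper is mounted at the origin on the work surface. World frame = base frame: x ahead of the robot, y to its left, z up, the work surface at z = 0. Lengths are in m, angles in rad, forces in N, time in s.
With the tool pointing down it reaches from about 0.3 to 0.825 m from the base axis. Payload 5.4 kg.
Tool frame: the origin (TCP) lies midway between the tips of the shut fingers; the grasp point (between the pads) lies grip_depth behind it (grip_depth is the distance from the TCP to the grasp point, in m); z points along the fingers, y is the line along which they close (so a half turn about z gives the same grasp; the last joint's range is limited). The gripper opens to 92 mm and grips with 3 to 60 N. Pads are 20 mm wide; open, the fingers measure 128 mm over their backs; the gripper's body (75 mm by 189 mm) begins 69 mm behind the grasp point.
Start: joints at [0.915, 0.158, 1.597, -0, 1.386, -0.21], TCP at [0.248, 0.519, 0.215] pointing down, gripper open.
Joint ranges: [-2.91, 2.91], [-0.94, 2.29], [0.18, 2.7], [-1.29, 4.43], [0.17, 2.64], [-3, 3]. Speed limits (rad/s): [2.57, 2.57, 3.14, 3.14, 3.14, 3.14].

INTERFACE

Orientations are given as a 3x3 rotation matrix whose columns are the frame's x, y, z axes.
In Python, from station import observe, snapshot, job_done, boxes_of, grip_depth gives the robot as it stands. The module is installed in compiled form; this text tells all that it offers.
- The arm moves only by the tool arm_command, never from a script. Its argument "commands" is text: rows parted by semicolons, each of 4 numbers parted by spaces: the shift along the tool's x, y, z normalised to -1 to 1, where 1 is 0.025 m, then the turn about the tool's z normalised to -1 to 1, where 1 is pi/2 rad. In form: x y z yaw; .... A call has 1 to 5 rows; each row shifts and turns the commanded pose from where the row before left it, along the tool's axes as they then stand; what a row does not reach is not made up. A row lasts 1/10 s, in which the tool goes at most 50 mm and 8.59 degrees, less where a joint would pass 70% of its speed; a pose out of reach is approached as far as the arm can. A call with a number of a shift or a turn outside -1 to 1 is refused whole. A call with a gripper value outside its range is refused whole. "jaw" is the closure, from 0 (fully open) to 1 (shut), set as the call begins (left out, the last holds). The fingers move at their own pace and stop on an object; "force" is the grip in N (left out, the last holds). Time passes only in rows, so rows that do not move let the fingers close. It gives the time, the measured TCP pose, the force, the opening and the grip force at its end, in the units of the state.
- observe(): the state, without advancing time (a new reading comes with each control period).
- snapshot(name): name is "scene" or "top"; returns a dict with "frame" (384x512x3 uint8, red, green, blue), "fovy" (degrees; the focal length in pixels is half the picture's height over the tangent of half this angle, whatever the lens; pixels are square), "cx", "cy" (the principal point, pixels), "rvec" (rotation vector, rad) and "tvec" (3), from world to camera coordinates, as OpenCV has them. Camera axes: x right, y down, z forward; pixel columns grow to the right and rows downward; lengths in m; the calibration is good to about 2 mm. A picture is of the moment at which its call begins. There is no depth.
- job_done(): hands the job in; it is judged then, once.
Trained networks look in a picture, given as the dict that the camera call returned (one of the last four; its "shot" number tells which), for a name from the list of things; names that differ only in an ending like _2 or _b are one class to them, and where a whole thing is asked for, a point or a joint stands for the part that bears it (a point fixed in the world has none). Each returns a list of dicts, best first, with "conf" (0 to 1); they miss things now and then, are a little off and sometimes report something else, mostly with a low value. They report only what shows in the picture. A call takes as long as a camera call.
- boxes_of(picture, name): "extent" ([left, top, right, bottom] in pixels, round what is visible of it).
The state is a dict: "time_s": time; "q": joint angles; "qd": joint speeds; "joint_efforts": joint torques, N m; "ee_pos": TCP position; "tcp_rot": TCP orientation; "force": force on the tool from outside, world axes, zero at the start; "torque": the same for the moment, N m; "opening": opening from 0.0 (shut) to 1.0 (fully open); "grasp_force": force on a finger pad.
Only numpy, scipy, OpenCV 4.12 (cv2) and the standard library are available. Lean on these libraries where they do the work, as an engineer would, in place of code of your own. Each camera call takes 0.05 s, during which the arm holds its last target. There are 200 camera calls.

## Working session

There is one attempt and no reset: what is moved stays moved. The work goes in short steps, Python scripts to look and compute and a tool call to move; the robot and the scene stay as the last step left them, time stands still between calls to the robot, and variables do not carry over. Pictures are saved under pics/ and viewed, at most 14 in all, crops included, and the job is handed in when it is done.

Besides the shell and the picture viewer there is one more tool, called after "Emit:" as name(argument=value, ...), one argument or row to a line, values as JSON. arm_command: Moves the arm, as the interface text tells. Scaled input: -1 to 1 covers 0.025 m each way for a shift and pi/2 rad each way for a turn. Its arguments: {"type":"object","properties":{"commands":{"type":"string"},"jaw":{"type":"number"},"force":{"type":"number"}},"required":["commands"]}

```bash
mkdir -p pics; cat > h.py <<'E'
import numpy as np, cv2
from station import *
def cam(p):
    f=p["frame"].shape[0]/2/np.tan(np.radians(p["fovy"])/2)
    K=np.array([[f,0,p["cx"]],[0,f,p["cy"]],[0,0,1.]])
    R=cv2.Rodrigues(np.array(p["rvec"],float))[0]; t=np.array(p["tvec"],float).ravel()
    return K,R,t
def ray(p,u,v,z):
    K,R,t=cam(p); d=R.T@np.linalg.solve(K,[u,v,1.]); o=-R.T@t
    return o+d*(z-o[2])/d[2]
def proj(p,X):
    K,R,t=cam(p); return cv2.projectPoints(np.atleast_2d(np.array(X,float)),R,t,K,None)[0].reshape(-1,2)
def save(p,n,crop=None,s=1):
    im=p["frame"][:,:,::-1]
    if crop: im=im[crop[1]:crop[3],crop[0]:crop[2]]
    cv2.imwrite("pics/"+n+".png",cv2.resize(im,None,fx=s,fy=s,interpolation=cv2.INTER_CUBIC))
E
python3 - <<'E'
from h import *
np.set_printoptions(precision=4,suppress=True)
print(grip_depth if not callable(grip_depth) else grip_depth())
s=observe();print(s)
for n in("top","scene"):
    p=snapshot(n);save(p,n+"0",s=1.5)
    K,R,t=cam(p);print(n,p["fovy"],p["cx"],p["cy"],-R.T@t,R[2])
    for k in "bottle_center jar_center lifter_center bar_center caddy bed board tape tiles screwdriver".split():
        print(k,[(np.round(b["extent"],1),round(b["conf"],2)) for b in boxes_of(p,k)[:2]])
E
```

```text
0.0187
{'time_s': 0.0, 'q': array([ 0.9149,  0.159 ,  1.5982, -0.    ,  1.3862, -0.2101]), 'qd': array([ 0.0004,  0.0014,  0.001 , -0.0026, -0.    , -0.0004]), 'joint_efforts': array([  0.0014, -38.5559, -32.2118,   0.0705,   0.0376,  -0.0001]), 'ee_pos': array([0.2476, 0.5183, 0.2136]), 'tcp_rot': array([[-0.9023,  0.4311, -0.0011],
       [ 0.4311,  0.9023, -0.0015],
       [ 0.0004, -0.0018, -1.    ]]), 'force': array([ 0.6446,  0.0795, -0.3421]), 'torque': array([ 0.0522, -0.0167,  0.0145]), 'grasp_force': 0.0, 'opening': 1.0002464272556795}
top 47.63045483863143 256.01763561842876 192.78650719446455 [0.3951 0.0225 1.25  ] [ 0.1875 -0.0219 -0.982 ]
bottle_center [(array([238.4, 205. , 259.4, 222.7]), 0.63), (array([214.4, 189.3, 270.4, 207.1]), 0.2)]
jar_center [(array([216.7, 206. , 232.8, 223. ]), 0.59), (array([261.9, 198.8, 285.1, 216.4]), 0.43)]
lifter_center [(array([263.2, 199.2, 284.9, 213.1]), 0.8)]
bar_center [(array([214.6, 187.8, 273.4, 206.8]), 0.64)]
caddy [(array([207.7, 176.7, 287. , 237.1]), 0.91), (array([182.6, 122.5, 212.8, 156.8]), 0.51)]
bed []
board [(array
[... 383 characters left out ...]
3.9, 192.7, 292.9, 232.8]), 0.16)]
jar_center [(array([262.6, 161.6, 282.2, 200.8]), 0.89), (array([178.4, 176.2, 227.6, 193.8]), 0.16)]
lifter_center [(array([221.3, 181.2, 241.7, 225.8]), 0.6)]
bar_center [(array([234.3, 194.4, 292.5, 233.6]), 0.62), (array([241.8, 164.9, 262.1, 212.1]), 0.47)]
caddy [(array([209.2, 187.9, 310.5, 249.8]), 0.76), (array([264.5, 161.1, 281.4, 200.9]), 0.41)]
bed [(array([300.9, 133.6, 376.7, 191.5]), 0.91)]
board [(array([ 71.8, 193. , 163.1, 289. ]), 0.9)]
tape [(array([326. , 228.7, 376.4, 264.5]), 0.84), (array([217.1, 181.6, 240.4, 222.4]), 0.6)]
tiles [(array([196.4, 265.7, 253. , 315. ]), 0.84)]
screwdriver [(array([182.3, 172. , 245.3, 191.6]), 0.86)]
```

View pics/top0.png

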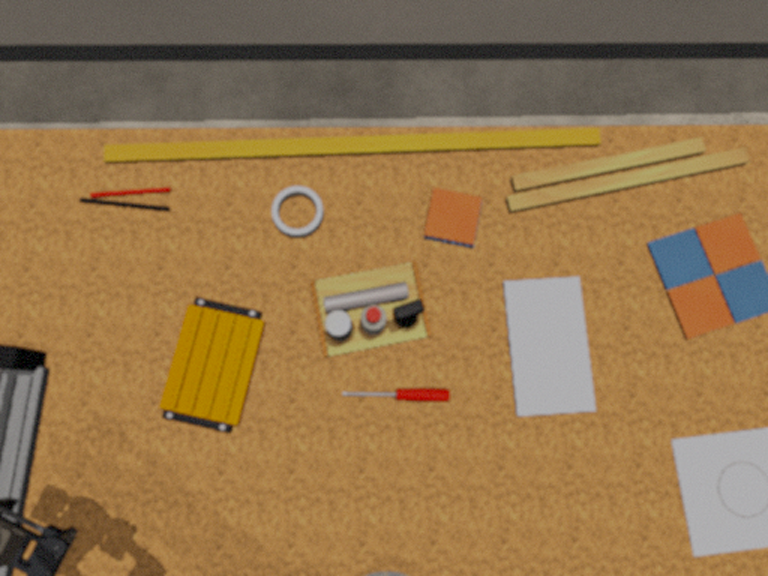

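View pics/scene0.png

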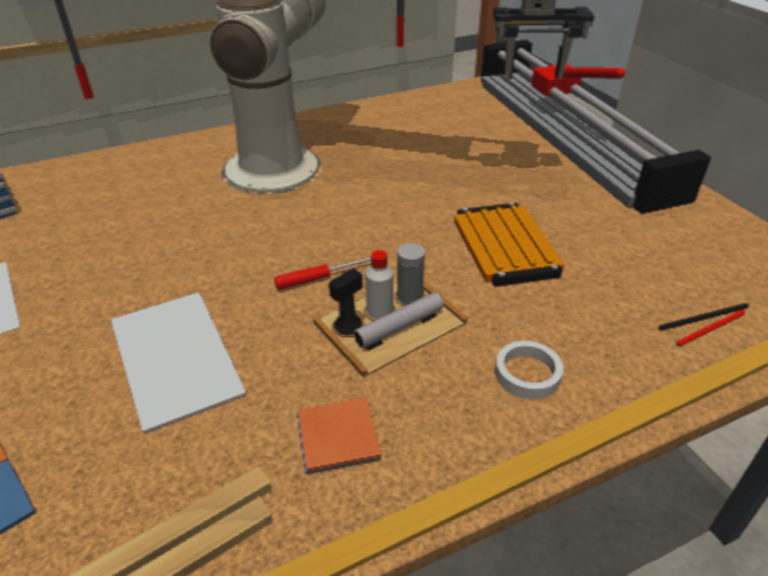

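The top view shows the caddy near (370,310)/1.5, with the jar on the left (+y), bottle in the middle, lifter on the right and the bar behind them. The bed is near (213,365)/1.5 and the board near (550,345)/1.5. Next I'll crop in for precision.

```bash
python3 - <<'E'
from h import *
p=snapshot("top");np.save("top.npy",p,allow_pickle=True)
save(p,"top_c",(200,170,300,245),8)
q=snapshot("scene");np.save("scene.npy",q,allow_pickle=True)
save(q,"scene_c",(200,155,320,255),6)
save(p,"top_b",(100,190,185,295),5.7)
E
```

```text
(no output)
```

View pics/top_c.png

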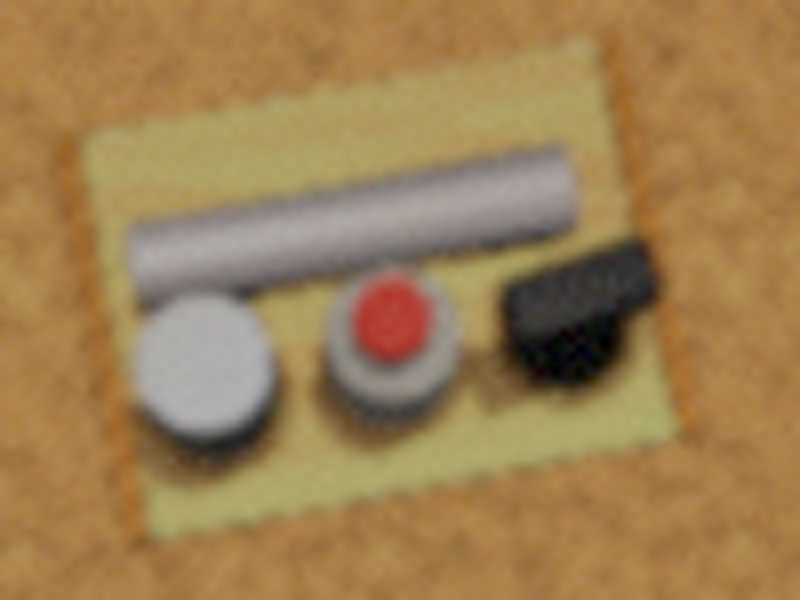

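View pics/scene_c.png

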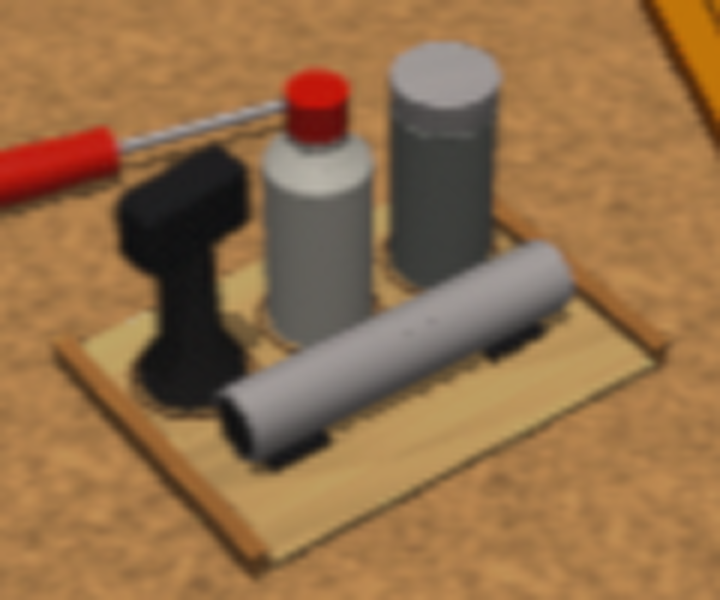

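View pics/top_b.png

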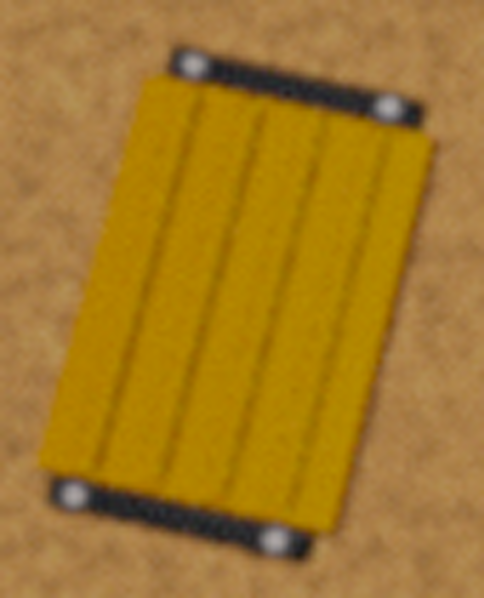

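Top crop: jar lid at (205,365), red cap at (392,318) and lifter handle at (583,288), with the bar's midline through about (352,228). In the bed crop, the four dark lines are the −y rib faces. Now I'll fit model poses and check them by overlay.

```bash
cat > fit.py <<'E'
from h import *
from scipy.optimize import least_squares
np.set_printoptions(precision=4,suppress=True)
P=np.load("top.npy",allow_pickle=True).item();Q=np.load("scene.npy",allow_pickle=True).item()
un=lambda a,s,o:(np.array(a,float)+.5)/s-.5+np.array(o)
def W(x,L):
    L=np.array(L,float);c,s=np.cos(x[2]),np.sin(x[2])
    return np.c_[x[0]+c*L[:,0]-s*L[:,1],x[1]+s*L[:,0]+c*L[:,1],L[:,2]]
def fit(x0,groups):
    f=lambda x:np.concatenate([(proj(p,W(x,L))-uv).ravel() for p,L,uv in groups])
    r=least_squares(f,x0,loss="soft_l1");return r.x,f(r.x).reshape(-1,2)
if __name__=="__main__":
    tc=lambda a:un(a,8,(200,170));sc=lambda a:un(a,6,(200,155));tb=lambda a:un(a,5.7,(100,190))
    c,r=fit([.45,.03,.15],[(P,[[75,95,6],[75,-95,6],[-75,-95,6],[-75,95,6]]*np.array(.001),tc([[80,135],[600,40],[680,435],[150,540]])),
      (Q,[[75,-95,6],[75,95,6]]*np.array(.001),sc([[268,562],[655,362]]))])
    print("caddy",c,r.tolist())
    for n,z,a,b in(("jar",.106,(205,365),(444,78)),("bot",.126,(392,318),(317,90)),("lift",.110,(583,280),(183,180)),("bar",.022,(352,230),(397,350))):
        A=ray(P,*tc([a])[0],z);B=ray(Q,*sc([b])[0],z)
        cs,sn=np.cos(c[2]),np.sin(c[2]);loc=lambda X:np.array([[cs,sn],[-sn,cs]])@(X[:2]-c[:2])*1000
        print(n,A[:2],B[:2],"local",loc(A),loc(B))
    b,r=fit([.36,.35,-.2],[(P,[[100,75,20],[-100,75,20],[100,43,24],[100,11,24],[100,-21,24],[100,-53,24],[-100,43,24],[-100,11,24],[-100,-21,24],[-100,-53,24]]*np.array(.001),
       tb([[155,77],[40,467],[200,92],[264,107],[324,120],[384,137],[100,472],[165,482],[228,493],[293,505]]))])
    print("bed",b,r.round(1).tolist())
    m=((P["frame"].min(2)>135)&(np.ptp(P["frame"].astype(int),axis=2)<40)).astype(np.uint8);m[:,:325]=0;m[:,408:]=0;m[:170]=0;m[285:]=0
    box=cv2.boxPoints(cv2.minAreaRect(cv2.findNonZero(m)));cs=np.array([ray(P,u,v,.009) for u,v in box])
    print("board corners",cs[:,:2].tolist(),cs.mean(0), np.linalg.norm(cs-np.roll(cs,1,0),axis=1))
    def line(im,p,X,col):
        uv=(proj(p,X)*3+1).round().astype(int);cv2.polylines(im,[uv],True,col,1)
    out=[]
    for p,rc in((P,[(195,165,305,250),(100,185,190,300)]),(Q,[(200,150,320,260),(295,125,385,200)])):
        im=cv2.resize(p["frame"][:,:,::-1],None,fx=3,fy=3,interpolation=cv2.INTER_CUBIC)
        for z in(6,):line(im,p,W(c,[[75,95,z],[75,-95,z],[-75,-95,z],[-75,95,z]]*np.array(.001)),(255,0,0))
        for y,rr,h in((64,.023,.106),(0,.0135,.126),(-64,.023,.006),(64,.023,.006),(0,.023,.006)):
            t=np.linspace(0,6.28,40);line(im,p,W(c,np.c_[-.03+rr*np.cos(t),y/1000+rr*np.sin(t),0*t+h]),(0,255,0))
        line(im,p,W(c,np.array([[20,-80,38],[20,80,38]])*.001),(0,0,255))
        line(im,p,W(b,[[100,75,20],[100,-75,20],[-100,-75,20],[-100,75,20]]*np.array(.001)),(255,0,0))
        for y in(-53,-43,-21,-11,11,21,43,53):line(im,p,W(b,[[100,y,28],[-100,y,28]]*np.array(.001)),(0,255,0))
        for a in rc:
            o=im[a[1]*3:a[3]*3,a[0]*3:a[2]*3];out.append(cv2.resize(o,(400,300)))
    cv2.imwrite("pics/ov.png",np.vstack([np.hstack(out[:2]),np.hstack(out[2:])]))
E
python3 fit.py
```

```text
caddy [0.5957 0.0218 0.1737] [[0.5326985507779227, -0.05216754798124157], [-0.5891563426820312, 0.16860021559691063], [-0.398960667078768, 0.7623098609261945], [0.6601009614879274, -0.04047303705237937], [0.8031422884667734, 0.10114747363820698], [-0.3452443834600558, 0.7738923611939583]]
jar [0.554  0.0796] [0.5562 0.0777] local [-31.0136  64.1155] [-29.232   61.8412]
bot [0.566  0.0176] [0.5659 0.0161] local [-29.9896   0.9966] [-30.3266  -0.4464]
lift [ 0.5804 -0.046 ] [ 0.577  -0.0462] local [-26.8037 -64.1789] [-30.1242 -63.8048]
bar [0.6138 0.0311] [0.6141 0.0289] local [19.4745  6.0082] [19.4271  3.8217]
bed [ 0.4938  0.3185 -0.2142] [[-2.3, -1.1], [-0.5, 0.4], [0.4, -1.7], [0.2, -2.1], [0.6, -2.2], [1.1, -2.9], [-0.2, 1.8], [-0.3, 2.4], [0.0, 2.8], [-0.0, 3.1]]
board corners [[0.6462493373255151, -0.23650326065593097], [0.660522857578788, -0.3918648153059093], [0.3948539951961304, -0.39927619637831024], [0.38234785326708304, -0.2498906521586987]] [ 0.521  -0.3194  0.009 ] [0.2642 0.156  0.2658 0.1499]
```

View pics/ov.png

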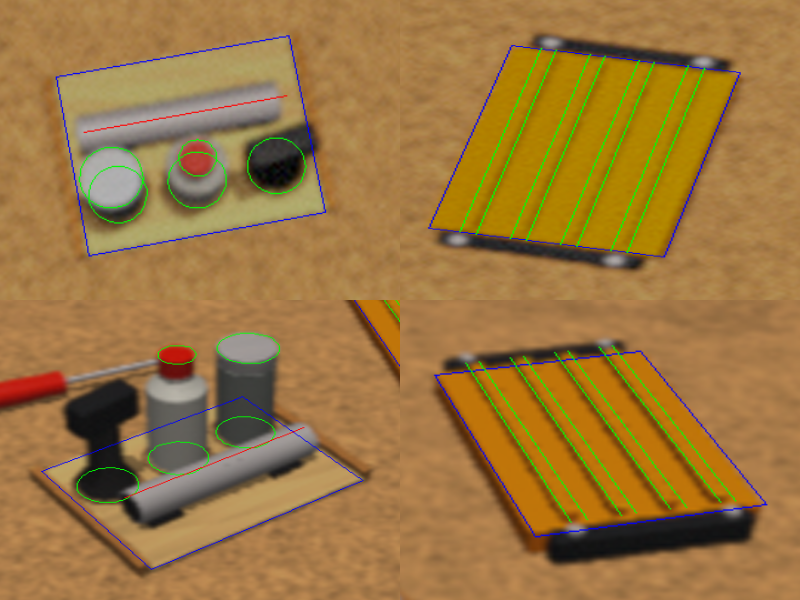

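The caddy fit is good: every object sits on its nominal ring, and the bar is about 5 mm off centre. Next I'll refine the bed using its screws, then the lifter handle yaw and the bar ends.

```bash
cat > m2.py <<'E'
from fit import *
def spots(p,guess):
    g=p["frame"].astype(float);w=np.clip(g.min(2)-60,0,None);o=[]
    for u,v in guess:
        u0,v0=int(round(u)),int(round(v));a=w[v0-3:v0+4,u0-3:u0+4];yy,xx=np.mgrid[v0-3:v0+4,u0-3:u0+4]
        o.append([(a*xx).sum()/a.sum(),(a*yy).sum()/a.sum()])
    return np.array(o)
T=spots(P,un([[193,65],[389,107],[75,494],[274,540]],5.7,(100,190)))
ov=lambda a:np.array([(x-0)/400*90+295 for x in[a[0]]]+[(a[1]-300)/300*75+125])
S=spots(Q,[ov(a) for a in[(465,356),(605,345),(575,530),(735,513)]])
print(T,S)
# top order: (+x,+y),(+x,-y),(-x,+y),(-x,-y); scene order: (-x,-y),(-x,+y),(+x,-y),(+x,+y)
def f(x):
    a,b=x[3:5];L=np.array([[a,b,x[5]],[a,-b,x[5]],[-a,b,x[5]],[-a,-b,x[5]]])
    return np.r_[(proj(P,W(x,L))-T).ravel(),(proj(Q,W(x,L[[3,2,1,0]]))-S).ravel()]
r=least_squares(f,[.494,.3185,-.2142,.108,.055,.023]);print("bed",r.x,np.round(r.fun,1))
tc=lambda a:un(a,8,(200,170));sc=lambda a:un(a,6,(200,155))
A=[ray(P,*tc([a])[0],.11) for a in((505,287),(640,240),(657,275),(520,325))];print("handle",np.array(A)[:,:2])
for i,j in((0,1),(3,2)):
    d=A[i]-A[j];print(np.arctan2(-d[0],d[1]),np.linalg.norm(d))
B=[ray(Q,*sc([a])[0],.11) for a in((120,197),(215,150),(247,175),(152,217))];print(np.array(B)[:,:2])
for i,j in((1,0),(2,3)):
    d=B[i]-B[j];print(np.arctan2(-d[0],d[1]),np.linalg.norm(d))
E
python3 m2.py
```

```text
[[133.5467 200.8432]
 [167.8193 208.1918]
 [112.5029 276.4163]
 [147.832  284.3366]] [[400.0264 138.9333]
 [     nan      nan]
 [423.7889 181.8915]
 [459.9804 178.101 ]]m2.py:6: RuntimeWarning: invalid value encountered in scalar divide
  o.append([(a*xx).sum()/a.sum(),(a*yy).sum()/a.sum()])
Traceback (most recent call last):
  File "m2.py", line 16, in <module>
    r=least_squares(f,[.494,.3185,-.2142,.108,.055,.023]);print("bed",r.x,np.round(r.fun,1))
ValueError: Residuals are not finite in the initial point.
```

Emit:
arm_command(
  commands="0 0 0 0.09; 0 0 0 0.09; 0 0 0 0.09; 0 0 0 0.09; 0 0 0 0.09",
)

```text
time_s: 1.7
ee_pos: [0.2479, 0.5188, 0.2146]
tcp_rot: [[-0.401, 0.916, -0.0], [0.916, 0.401, 0.0], [0.0, -0.0, -1.0]]
force: [-0.1, -0.8, -0.7]
opening: 0.999
grasp_force: 0.0
```

```bash
sed -i 's/(x-0)\/400/(x-400)\/400/' m2.py; python3 m2.py
```

```text
[[133.5467 200.8432]
 [167.8193 208.1918]
 [112.5029 276.4163]
 [147.832  284.3366]] [[309.6589 137.9446]
 [340.7818 134.5322]
 [334.0851 181.8599]
 [369.3333 177.1277]]
bed [ 0.4929  0.3187 -0.2331  0.1084  0.0499  0.0276] [ 0.3 -0.2  0.2  0.1  0.1  0.2  0.1  0.3  0.2  0.5  0.1  0.2  0.2 -0.3
  0.2 -0.4]
handle [[ 0.5783 -0.0201]
 [ 0.5936 -0.0653]
 [ 0.5817 -0.0707]
 [ 0.5655 -0.0248]]
0.32587031585770243 0.047769254658379216
0.33988435988413523 0.04865637196563009
[[ 0.5763 -0.0721]
 [ 0.565  -0.0277]
 [ 0.5848 -0.0226]
 [ 0.5928 -0.0655]]
0.25122371677946637 0.045815321170078964
0.18545338310212442 0.04359656136137967
```

Emit:
arm_command(
  commands="0 0 0 0.076; 0 0 0 0.076; -1 0.41 0 0; -1 0.41 0 0; -1 0.41 0 0",
)

```text
time_s: 2.2
ee_pos: [0.2919, 0.4497, 0.2146]
tcp_rot: [[-0.179, 0.984, 0.0], [0.984, 0.179, -0.0], [-0.0, 0.0, -1.0]]
force: [-0.6, 0.4, 0.3]
opening: 1.003
grasp_force: 0.0
```

Emit:
arm_command(
  commands="-1 0.41 0 0; -1 0.41 0 0; -1 0.41 0 0; -1 0.41 0 0; -1 0.41 0 0",
)

```text
time_s: 2.7
ee_pos: [0.3648, 0.3357, 0.2147]
tcp_rot: [[-0.179, 0.984, 0.0], [0.984, 0.179, 0.0], [0.0, 0.0, -1.0]]
force: [0.1, 0.4, -0.3]
opening: 1.0
grasp_force: 0.0
```

Emit:
arm_command(
  commands="-1 0.41 0 0; -1 0.41 0 0; -1 0.41 0 0; -1 0.41 0 0; -1 0.41 0 0",
)

```text
time_s: 3.2
ee_pos: [0.4376, 0.2218, 0.2148]
tcp_rot: [[-0.178, 0.984, 0.0], [0.984, 0.178, 0.0], [0.0, 0.0, -1.0]]
force: [0.7, -0.2, -0.2]
opening: 0.999
grasp_force: 0.0
```

Emit:
arm_command(
  commands="-1 0.41 0 0; -1 0.41 0 0; -1 0.41 0 0; -1 0.41 0 0; -1 0.41 0 0",
)

```text
time_s: 3.7
ee_pos: [0.5103, 0.1079, 0.2147]
tcp_rot: [[-0.178, 0.984, 0.0], [0.984, 0.178, 0.0], [0.0, 0.0, -1.0]]
force: [0.4, 0.3, -0.6]
opening: 1.0
grasp_force: 0.0
```

Emit:
arm_command(
  commands="-1 0.41 0 0; -1 0.41 0 0; -1 0.41 0 0; -1 0.41 0 0; 0 0 0 0",
)

```text
time_s: 4.2
ee_pos: [0.5691, 0.0152, 0.2145]
tcp_rot: [[-0.175, 0.985, 0.001], [0.985, 0.175, -0.001], [-0.001, 0.0, -1.0]]
force: [-1.0, 0.1, -1.0]
opening: 1.0
grasp_force: 0.0
```

```bash
cat > go.py <<'E'
import sys;from h import *
# usage: go.py x y z yaw(world angle of tool y)  -> units in tool axes after turning
x,y,z,a=map(float,sys.argv[1:5]);s=observe();R=s["tcp_rot"];p=s["ee_pos"]
a0=np.arctan2(R[1,1],R[0,1]);dy=(a-a0+np.pi)%(2*np.pi)-np.pi
d=np.array([x,y,z])-p
print("now",p.round(4),"yaw",round(a0,4),"turn units",round(-dy/(np.pi/2),3),"t",s["time_s"],"open",s["opening"],"gf",s["grasp_force"],"F",s["force"].round(1),"q",s["q"].round(2))
print("units xyz",((-np.sin(a)*d[0]+np.cos(a)*d[1])/.025).round(3),((np.cos(a)*d[0]+np.sin(a)*d[1])/.025).round(3),(-d[2]/.025).round(3))
E
python3 go.py .5661 .0166 .051 .174
```

```text
now [0.5691 0.0152 0.2145] yaw 0.1763 turn units 0.001 t 4.2 open 0.9999731835585246 gf 0.0 F [-1.   0.1 -1. ] q [-0.18  0.14  1.61 -0.    1.38 -0.36]
units xyz 0.074 -0.11 6.541
```

Emit:
arm_command(
  commands="0.07 -0.11 0.9 0; 0 0 0.9 0; 0 0 0.9 0; 0 0 0.9 0; 0 0 0.9 0",
)

```text
time_s: 4.7
ee_pos: [0.5645, 0.0199, 0.1013]
tcp_rot: [[-0.179, 0.984, -0.0], [0.984, 0.179, 0.0], [0.0, 0.0, -1.0]]
force: [-0.7, 0.0, -0.6]
opening: 1.0
grasp_force: 0.0
```

Emit:
arm_command(
  commands="0 0 0.9 0; 0 0 0.75 0; 0 0 0.4 0; 0 0 0 0; 0 0 0 0",
)

```text
time_s: 5.2
ee_pos: [0.5654, 0.0193, 0.0516]
tcp_rot: [[-0.179, 0.984, 0.001], [0.984, 0.179, -0.0], [-0.0, 0.001, -1.0]]
force: [0.0, -0.3, 0.9]
opening: 1.002
grasp_force: 0.0
```

Emit:
arm_command(
  commands="0 0 0 0; 0 0 0 0; 0 0 0 0; 0 0 0 0; 0 0 0 0",
  jaw=1,
  force=25,
)

```text
time_s: 5.7
ee_pos: [0.565, 0.019, 0.051]
tcp_rot: [[-0.178, 0.984, 0.0], [0.984, 0.178, -0.0], [-0.0, 0.0, -1.0]]
force: [0.4, -0.1, -0.0]
opening: 0.587
grasp_force: 0.0
```

Emit:
arm_command(
  commands="0 0 0 0; 0 0 0 0; 0 0 0 0",
)

```text
time_s: 6.0
ee_pos: [0.565, 0.019, 0.0509]
tcp_rot: [[-0.178, 0.984, 0.0], [0.984, 0.178, -0.0], [-0.0, 0.0, -1.0]]
force: [-0.4, 0.1, 1.0]
opening: 0.495
grasp_force: 25.0
```

```bash
python3 go.py .44 -.295 .2 .174;python3 -c "
from h import *;save(snapshot('scene'),'g1',(190,90,330,250),3.7)"
```

```text
now [0.565  0.019  0.0509] yaw 0.1793 turn units 0.003 t 6.0 open 0.4952483968022739 gf 24.99631334350852 F [-0.4  0.1  1. ] q [-0.18  0.32  1.76 -0.    1.07 -0.36]
units xyz -11.506 -7.098 -5.965
```

View pics/g1.png

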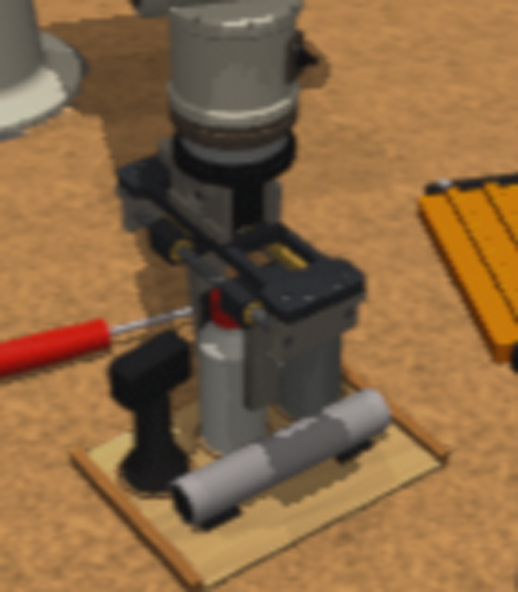

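Emit:
arm_command(
  commands="0 0 -0.5 0; 0 0 -1 0; 0 0 -1 0; 0 0 -1 0; 0 0 -1 0",
)

```text
time_s: 6.55
ee_pos: [0.5647, 0.0191, 0.165]
tcp_rot: [[-0.178, 0.984, 0.0], [0.984, 0.178, -0.0], [-0.0, 0.0, -1.0]]
force: [0.4, -0.2, -2.0]
opening: 0.5
grasp_force: 25.0
```

Emit:
arm_command(
  commands="0 0 -1 0; 0 0 -0.5 0; -0.5 -0.3 0 0; -0.9 -0.55 0 0; -0.9 -0.55 0 0",
)

```text
time_s: 7.05
ee_pos: [0.5391, -0.0447, 0.1992]
tcp_rot: [[-0.179, 0.984, -0.003], [0.984, 0.179, 0.0], [0.001, -0.003, -1.0]]
force: [1.1, -0.0, -1.7]
opening: 0.496
grasp_force: 25.0
```

Emit:
arm_command(
  commands="-0.9 -0.55 0 0; -0.9 -0.55 0 0; -0.9 -0.55 0 0; -0.9 -0.55 0 0; -0.9 -0.55 0 0",
)

```text
time_s: 7.55
ee_pos: [0.4911, -0.1679, 0.199]
tcp_rot: [[-0.178, 0.984, -0.003], [0.984, 0.178, 0.001], [0.002, -0.003, -1.0]]
force: [0.1, 0.5, -1.7]
opening: 0.495
grasp_force: 25.0
```

Emit:
arm_command(
  commands="-0.9 -0.55 0 0; -0.9 -0.55 0 0; -0.9 -0.55 0 0; -0.9 -0.55 0 0; -0.5 -0.3 0 0",
)

```text
time_s: 8.05
ee_pos: [0.4479, -0.2802, 0.1992]
tcp_rot: [[-0.176, 0.984, -0.002], [0.984, 0.176, 0.002], [0.002, -0.002, -1.0]]
force: [0.9, 0.4, -1.8]
opening: 0.493
grasp_force: 25.0
```

```bash
python3 go.py .44 -.295 .0545 .178
```

```text
now [ 0.4479 -0.2802  0.1992] yaw 0.1773 turn units -0.0 t 8.05 open 0.4928316748085539 gf 24.995347735275573 F [ 0.9  0.4 -1.8] q [-0.79  0.05  1.74 -0.    1.35 -0.96]
units xyz -0.528 -0.415 5.788
```

Emit:
arm_command(
  commands="-0.26 -0.2 0.5 0; -0.26 -0.2 1 0; 0 0 1 0; 0 0 1 0; 0 0 1 0",
)

```text
time_s: 8.55
ee_pos: [0.4417, -0.292, 0.0858]
tcp_rot: [[-0.179, 0.984, -0.001], [0.984, 0.179, 0.002], [0.002, -0.001, -1.0]]
force: [-0.1, 0.9, -0.9]
opening: 0.498
grasp_force: 25.0
```

Emit:
arm_command(
  commands="0 0 0.5 0; 0 0 0.3 0; 0 0 0.2 0; 0 0 0.15 0; 0 0 0.13 0",
)

```text
time_s: 9.05
ee_pos: [0.443, -0.2938, 0.057]
tcp_rot: [[-0.179, 0.984, 0.001], [0.984, 0.179, -0.001], [-0.001, 0.001, -1.0]]
force: [0.6, 0.4, -1.1]
opening: 0.491
grasp_force: 25.0
```

Emit:
arm_command(
  commands="0 0 0 0; 0 0 0 0",
)

```text
time_s: 9.25
ee_pos: [0.4427, -0.2935, 0.0568]
tcp_rot: [[-0.178, 0.984, 0.001], [0.984, 0.178, -0.001], [-0.001, 0.0, -1.0]]
force: [-0.2, -0.2, -1.2]
opening: 0.496
grasp_force: 25.0
```

Emit:
arm_command(
  commands="0 0 0.05 0; 0 0 0.04 0; 0 0 0.02 0; 0 0 0 0; 0 0 0 0",
)

```text
time_s: 9.75
ee_pos: [0.4426, -0.2934, 0.0539]
tcp_rot: [[-0.178, 0.984, 0.0], [0.984, 0.178, -0.0], [-0.0, 0.0, -1.0]]
force: [-0.3, 0.9, 1.4]
opening: 0.498
grasp_force: 25.0
```

Emit:
arm_command(
  commands="0 0 0 0; 0 0 0 0; 0 0 0 0; 0 0 0 0; 0 0 -0.4 0",
  jaw=0.1,
)

```text
time_s: 10.25
ee_pos: [0.4416, -0.2924, 0.0626]
tcp_rot: [[-0.178, 0.984, -0.002], [0.984, 0.178, 0.002], [0.003, -0.002, -1.0]]
force: [0.3, 0.5, -0.4]
opening: 0.894
grasp_force: 0.0
```

Emit:
arm_command(
  commands="0 0 -1 0; 0 0 -1 0; 0 0 -1 0; 0 0 -1 0; 0 0 -1 0",
)

```text
time_s: 10.75
ee_pos: [0.4425, -0.2933, 0.1905]
tcp_rot: [[-0.178, 0.984, 0.001], [0.984, 0.178, -0.001], [-0.001, 0.001, -1.0]]
force: [0.2, -0.3, -0.1]
opening: 0.901
grasp_force: 0.0
```

```bash
python3 go.py .5551 .0797 .188 .174; python3 -c "
from h import *
p=snapshot('top');c=cv2.imread;save(p,'b1',(320,170,410,290),4.5)
for k in ('bottle_center',):print([(np.round(b['extent'],1),b['conf']) for b in boxes_of(p,k)[:2]])
print(proj(p,[[.4426,-.2934,.129],[.4426,-.2934,.009]]))"
```

```text
now [ 0.4425 -0.2933  0.1905] yaw 0.1794 turn units 0.003 t 10.75 open 0.9013900936929261 gf 0.0 F [ 0.2 -0.3 -0.1] q [-0.81  0.06  1.75  0.    1.33 -0.99]
units xyz 13.915 7.019 0.101
[(array([353.1, 250. , 374.8, 265.3]), 0.61), (array([260.5, 199.5, 284. , 213.4]), 0.43)]
[[370.30665056 255.19019089]
 [358.57810703 257.17298478]]
```

Emit:
arm_command(
  commands="0.9 0.45 0 0.003; 1 0.5 0 0; 1 0.5 0 0; 1 0.5 0 0; 1 0.5 0 0",
)

```text
time_s: 11.35
ee_pos: [0.4811, -0.1606, 0.1877]
tcp_rot: [[-0.174, 0.985, -0.001], [0.985, 0.174, 0.001], [0.001, -0.001, -1.0]]
force: [-0.1, -0.2, -0.1]
opening: 0.901
grasp_force: 0.0
```

Emit:
arm_command(
  commands="1 0.5 0 0; 1 0.5 0 0; 1 0.5 0 0; 1 0.5 0 0; 1 0.5 0 0",
)

```text
time_s: 11.85
ee_pos: [0.5209, -0.0267, 0.1877]
tcp_rot: [[-0.174, 0.985, -0.001], [0.985, 0.174, 0.0], [0.001, -0.001, -1.0]]
force: [-0.0, 0.1, 0.3]
opening: 0.902
grasp_force: 0.0
```

Emit:
arm_command(
  commands="1 0.5 0 0; 1 0.5 0 0; 1 0.5 0 0; 0.9 0.5 0 0; 0 0 0 0",
)

```text
time_s: 12.35
ee_pos: [0.5533, 0.0791, 0.1876]
tcp_rot: [[-0.177, 0.984, -0.001], [0.984, 0.177, 0.001], [0.001, -0.001, -1.0]]
force: [0.3, 0.2, 0.2]
opening: 0.901
grasp_force: 0.0
```

```bash
python3 go.py .5551 .0797 .056 .174
```

```text
now [0.5533 0.0791 0.1876] yaw 0.1779 turn units 0.002 t 12.35 open 0.9009112156144057 gf 0.0 F [0.3 0.2 0.2] q [-0.07  0.14  1.67  0.    1.33 -0.25]
units xyz 0.01 0.075 5.266
```

Emit:
arm_command(
  commands="0 0.07 0.8 0; 0 0 1 0; 0 0 1 0; 0 0 1 0; 0 0 0.8 0",
)

```text
time_s: 12.85
ee_pos: [0.5538, 0.0761, 0.0714]
tcp_rot: [[-0.173, 0.985, -0.003], [0.985, 0.173, -0.0], [0.0, -0.003, -1.0]]
force: [-0.3, 0.3, -0.7]
opening: 0.895
grasp_force: 0.0
```

Emit:
arm_command(
  commands="0 0 0.4 0; 0 0 0.2 0; 0 0 0.07 0; 0 0 0 0; 0 0 0 0",
)

```text
time_s: 13.35
ee_pos: [0.5561, 0.0769, 0.0579]
tcp_rot: [[-0.174, 0.985, 0.002], [0.985, 0.174, -0.0], [-0.001, 0.002, -1.0]]
force: [-0.4, 0.4, -0.2]
opening: 0.901
grasp_force: 0.0
```

Emit:
arm_command(
  commands="0 0 0 0; 0 0 0 0; 0 0 0 0; 0 0 0 0; 0 0 0 0",
  jaw=1,
  force=25,
)

```text
time_s: 13.85
ee_pos: [0.5552, 0.077, 0.0569]
tcp_rot: [[-0.174, 0.985, -0.0], [0.985, 0.174, -0.0], [-0.0, -0.0, -1.0]]
force: [0.9, 0.2, -0.7]
opening: 0.499
grasp_force: 25.0
```

Emit:
arm_command(
  commands="0 0 0 0; 0 0 0 0; 0 0 0 0",
)

```text
time_s: 14.15
ee_pos: [0.5552, 0.077, 0.0569]
tcp_rot: [[-0.174, 0.985, -0.0], [0.985, 0.174, 0.0], [0.0, -0.0, -1.0]]
force: [-0.1, -1.1, -0.3]
opening: 0.498
grasp_force: 25.0
```

```bash
python3 go.py .52 -.345 .2 .174
```

```text
now [0.5552 0.077  0.0569] yaw 0.1746 turn units 0.0 t 14.15 open 0.49809814171349776 gf 24.995368793606758 F [-0.1 -1.1 -0.3] q [-0.08  0.3   1.77  0.    1.08 -0.25]
units xyz -16.38 -4.309 -5.726
```

Emit:
arm_command(
  commands="0 0 -0.5 0; 0 0 -1 0; 0 0 -1 0; 0 0 -1 0; 0 0 -1 0",
)

```text
time_s: 14.65
ee_pos: [0.5549, 0.077, 0.1708]
tcp_rot: [[-0.174, 0.985, -0.0], [0.985, 0.174, 0.0], [0.0, -0.0, -1.0]]
force: [0.6, -0.9, -3.4]
opening: 0.495
grasp_force: 25.0
```

Emit:
arm_command(
  commands="0 0 -0.8 0; 0 0 -0.4 0; -0.5 -0.13 0 0; -0.9 -0.24 0 0; -1 -0.26 0 0",
)

```text
time_s: 15.15
ee_pos: [0.5489, 0.0142, 0.1977]
tcp_rot: [[-0.175, 0.985, -0.003], [0.985, 0.175, 0.0], [0.001, -0.003, -1.0]]
force: [-0.3, 0.0, -1.7]
opening: 0.494
grasp_force: 25.0
```

Emit:
arm_command(
  commands="-1 -0.26 0 0; -1 -0.26 0 0; -1 -0.26 0 0; -1 -0.26 0 0; -1 -0.26 0 0",
)

```text
time_s: 15.65
ee_pos: [0.5384, -0.1151, 0.1976]
tcp_rot: [[-0.173, 0.985, -0.003], [0.985, 0.173, 0.001], [0.001, -0.003, -1.0]]
force: [0.4, -0.4, -2.3]
opening: 0.497
grasp_force: 25.0
```

Emit:
arm_command(
  commands="-1 -0.26 0 0; -1 -0.26 0 0; -1 -0.26 0 0; -1 -0.26 0 0; -1 -0.26 0 0",
)

```text
time_s: 16.15
ee_pos: [0.5279, -0.2436, 0.1975]
tcp_rot: [[-0.173, 0.985, -0.003], [0.985, 0.173, 0.002], [0.002, -0.002, -1.0]]
force: [1.2, 0.8, -2.4]
opening: 0.501
grasp_force: 25.0
```

Emit:
arm_command(
  commands="-1 -0.26 0 0; -1 -0.26 0 0; -1 -0.26 0 0; -0.5 -0.1 0 0; 0 0 0 0",
)

```text
time_s: 16.65
ee_pos: [0.5219, -0.3336, 0.1979]
tcp_rot: [[-0.171, 0.985, -0.002], [0.985, 0.171, 0.001], [0.002, -0.001, -1.0]]
force: [0.5, 0.7, -2.6]
opening: 0.499
grasp_force: 25.0
```

```bash
python3 go.py .52 -.345 .0605 .174
```

```text
now [ 0.5219 -0.3336  0.1979] yaw 0.1723 turn units -0.001 t 16.65 open 0.49885952386314275 gf 24.993804171681404 F [ 0.5  0.7 -2.6] q [-0.76  0.29  1.48 -0.    1.38 -0.94]
units xyz -0.436 -0.155 5.498
```

Emit:
arm_command(
  commands="-0.22 -0.08 0.5 0; -0.2 -0.08 1 0; 0 0 1 0; 0 0 1 0; 0 0 0.9 0",
)

```text
time_s: 17.15
ee_pos: [0.5204, -0.3415, 0.0868]
tcp_rot: [[-0.175, 0.985, -0.002], [0.985, 0.175, 0.002], [0.002, -0.001, -1.0]]
force: [-0.3, -0.8, -2.6]
opening: 0.496
grasp_force: 25.0
```

Emit:
arm_command(
  commands="0 0 0.4 0; 0 0 0.3 0; 0 0 0.2 0; 0 0 0.15 0; 0 0 0 0",
)

```text
time_s: 17.65
ee_pos: [0.5212, -0.3435, 0.0634]
tcp_rot: [[-0.174, 0.985, 0.0], [0.985, 0.174, -0.0], [-0.0, 0.0, -1.0]]
force: [1.0, -0.8, -2.9]
opening: 0.498
grasp_force: 25.0
```

Emit:
arm_command(
  commands="0 0 0.03 0; 0 0 0 0",
)

```text
time_s: 17.85
ee_pos: [0.5213, -0.3437, 0.063]
tcp_rot: [[-0.174, 0.985, 0.001], [0.985, 0.174, -0.001], [-0.001, 0.001, -1.0]]
force: [-0.4, 0.3, -2.0]
opening: 0.498
grasp_force: 25.0
```

Emit:
arm_command(
  commands="0 0 0.06 0; 0 0 0.04 0; 0 0 0.03 0; 0 0 0 0; 0 0 0 0",
)

```text
time_s: 18.35
ee_pos: [0.5211, -0.3436, 0.0598]
tcp_rot: [[-0.174, 0.985, 0.0], [0.985, 0.174, -0.0], [-0.0, 0.0, -1.0]]
force: [-2.3, 1.3, 4.4]
opening: 0.499
grasp_force: 25.0
```

Emit:
arm_command(
  commands="0 0 0 0; 0 0 0 0; 0 0 0 0; 0 0 0 0; 0 0 -0.4 0",
  jaw=0.1,
)

```text
time_s: 18.85
ee_pos: [0.52, -0.3424, 0.0677]
tcp_rot: [[-0.174, 0.985, -0.002], [0.985, 0.174, 0.002], [0.003, -0.002, -1.0]]
force: [0.3, -0.1, 0.1]
opening: 0.897
grasp_force: 0.0
```

Emit:
arm_command(
  commands="0 0 -1 0; 0 0 -1 0; 0 0 -1 0; 0 0 -1 0; 0 0 -1 0",
)

```text
time_s: 19.35
ee_pos: [0.5211, -0.3434, 0.1961]
tcp_rot: [[-0.174, 0.985, 0.001], [0.985, 0.174, -0.001], [-0.001, 0.001, -1.0]]
force: [0.4, -0.8, -0.6]
opening: 0.901
grasp_force: 0.0
```

```bash
python3 go.py .577 -.0464 .195 .26; python3 - <<'E'
from h import *
p=snapshot('top');a=p['frame'][170:245,200:300,::-1];b=p['frame'][200:275,325:425,::-1]
q=snapshot('scene');c=q['frame'][155:230,200:300,::-1]
cv2.imwrite('pics/l1.png',cv2.resize(np.vstack([np.hstack([a,b]),np.hstack([c,q['frame'][180:255,80:180,::-1]])]),None,fx=4,fy=4,interpolation=cv2.INTER_CUBIC))
E
```

```text
now [ 0.5211 -0.3434  0.1961] yaw 0.1747 turn units -0.054 t 19.35 open 0.9006199140823881 gf 0.0 F [ 0.4 -0.8 -0.6] q [-0.78  0.3   1.47  0.    1.37 -0.95]
units xyz 10.906 5.215 0.042
```

View pics/l1.png

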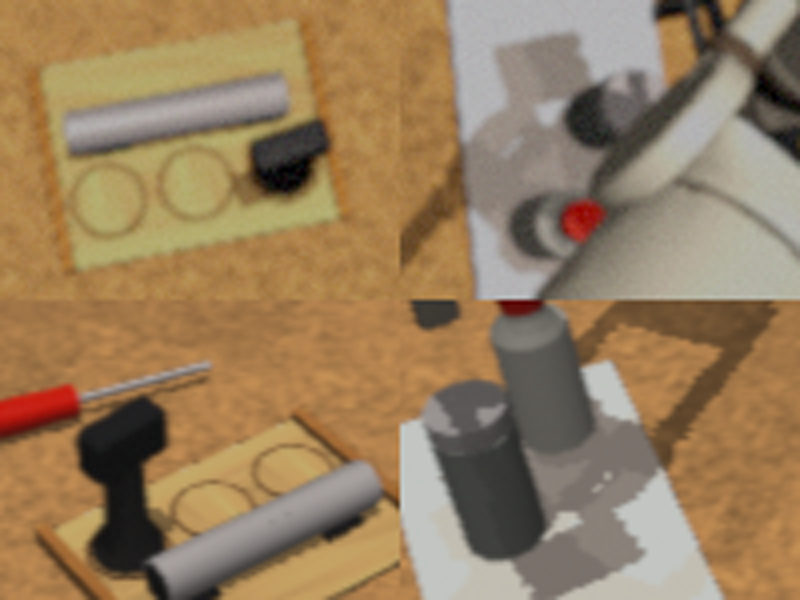

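```bash
python3 - <<'E'
from fit import *
c=np.array([.5957,.0218,.1737])
for n,rc,zt in(("top",(258,193,288,220),.11),("scene",(214,176,246,204),.11)):
    p=snapshot(n);g=cv2.cvtColor(p["frame"],cv2.COLOR_RGB2GRAY).astype(float)
    # silhouette fit of handle box: hull of projected 8 corners vs dark mask
    m=(g<75).astype(float);x0,y0,x1,y1=rc
    best=[]
    for th in np.arange(0.05,.5,.02):
        for dx in np.arange(-.008,.0081,.002):
            for dy in np.arange(-.008,.0081,.002):
                cx,cy=.577+dx,-.0464+dy
                L=[[sx*.012,sy*.027,z] for sx in(-1,1) for sy in(-1,1) for z in(.078,.110)]
                H=cv2.convexHull(((proj(p,W([cx,cy,th],L))-[x0,y0])*8+3.5).round().astype(np.int32))
                M=np.zeros(((y1-y0)*8,(x1-x0)*8),np.uint8);cv2.fillConvexPoly(M,H,1)
                L=[[.023*np.cos(a),.023*np.sin(a),z] for a in np.arange(0,6.3,.3) for z in(.006,.014)]
                H=cv2.convexHull(((proj(p,W([cx,cy,th],L))-[x0,y0])*8+3.5).round().astype(np.int32));
                cv2.fillConvexPoly(M,H,1)
                L=[[.013*np.cos(a),.013*np.sin(a),z] for a in np.arange(0,6.3,.3) for z in(.01,.08)]
                H=cv2.convexHull(((proj(p,W([cx,cy,th],L))-[x0,y0])*8+3.5).round().astype(np.int32));
                cv2.fillConvexPoly(M,H,1)
                A=cv2.resize(M.astype(float),(x1-x0,y1-y0),interpolation=cv2.INTER_AREA)
                best.append((np.abs(A-m[y0:y1,x0:x1]).sum(),round(th,2),round(cx,4),round(cy,4)))
    best.sort();print(n,best[:6])
E
```

```text
top [(np.float64(49.15625), np.float64(0.37), np.float64(0.575), np.float64(-0.0444)), (np.float64(49.296875), np.float64(0.39), np.float64(0.575), np.float64(-0.0444)), (np.float64(49.421875), np.float64(0.41), np.float64(0.575), np.float64(-0.0444)), (np.float64(50.0625), np.float64(0.35), np.float64(0.575), np.float64(-0.0444)), (np.float64(50.140625), np.float64(0.43), np.float64(0.575), np.float64(-0.0444)), (np.float64(50.234375), np.float64(0.33), np.float64(0.575), np.float64(-0.0444))]
scene [(np.float64(75.265625), np.float64(0.49), np.float64(0.577), np.float64(-0.0464)), (np.float64(77.34375), np.float64(0.47), np.float64(0.577), np.float64(-0.0464)), (np.float64(77.671875), np.float64(0.49), np.float64(0.579), np.float64(-0.0484)), (np.float64(77.796875), np.float64(0.47), np.float64(0.579), np.float64(-0.0484)), (np.float64(78.0), np.float64(0.45), np.float64(0.579), np.float64(-0.0484)), (np.float64(78.78125), np.float64(0.45), np.float64(0.577), np.float64(-0.0464))]
```

Emit:
arm_command(
  commands="0 0 0 -0.053; 0 0 0 -0.053; 0.7 0.4 0 0; 0.95 0.55 0 0; 0.95 0.55 0 0",
)

```text
time_s: 20.05
ee_pos: [0.5341, -0.2672, 0.1926]
tcp_rot: [[-0.332, 0.943, -0.002], [0.943, 0.332, 0.002], [0.003, -0.001, -1.0]]
force: [-0.3, -0.1, 0.1]
opening: 0.898
grasp_force: 0.0
```

Emit:
arm_command(
  commands="0.95 0.55 0 0; 0.95 0.55 0 0; 0.95 0.55 0 0; 0.95 0.55 0 0; 0.95 0.55 0 0",
)

```text
time_s: 20.55
ee_pos: [0.5589, -0.1319, 0.1927]
tcp_rot: [[-0.333, 0.943, -0.002], [0.943, 0.333, 0.001], [0.002, -0.001, -1.0]]
force: [0.2, -0.6, -0.3]
opening: 0.902
grasp_force: 0.0
```

Emit:
arm_command(
  commands="0.95 0.55 0 0; 0.95 0.55 0 0; 0.95 0.55 0 0; 0 0 0 0; 0 0 0 0",
)

```text
time_s: 21.05
ee_pos: [0.5739, -0.0527, 0.1931]
tcp_rot: [[-0.335, 0.942, -0.002], [0.942, 0.335, 0.0], [0.001, -0.002, -1.0]]
force: [-0.8, -0.3, -0.5]
opening: 0.901
grasp_force: 0.0
```

```bash
python3 go.py .577 -.046 .082 .34
```

```text
now [ 0.5739 -0.0527  0.1931] yaw 0.3418 turn units 0.001 t 21.05 open 0.9009128481666279 gf 0.0 F [-0.8 -0.3 -0.5] q [-0.3   0.18  1.62 -0.    1.35 -0.64]
units xyz 0.21 0.206 4.445
```

Lower, then close gently at low force first.

Emit:
arm_command(
  commands="0.12 0.1 0.6 0; 0.12 0.1 1 0; 0 0 1 0; 0 0 0.9 0; 0 0 0.5 0",
)

```text
time_s: 21.55
ee_pos: [0.5752, -0.0466, 0.0906]
tcp_rot: [[-0.333, 0.943, -0.005], [0.943, 0.333, 0.001], [0.003, -0.004, -1.0]]
force: [-0.1, 0.1, 0.5]
opening: 0.903
grasp_force: 0.0
```

Emit:
arm_command(
  commands="0 0 0.3 0; 0 0 0.15 0; 0 0 0 0",
)

```text
time_s: 21.85
ee_pos: [0.5776, -0.0466, 0.083]
tcp_rot: [[-0.334, 0.943, 0.0], [0.943, 0.334, -0.0], [-0.0, 0.0, -1.0]]
force: [-0.5, 0.8, 0.5]
opening: 0.902
grasp_force: 0.0
```

```bash
python3 go.py .577 -.046 .082 .34
```

```text
now [ 0.5776 -0.0466  0.083 ] yaw 0.3408 turn units 0.0 t 21.85 open 0.9018525563169494 gf 0.0 F [-0.5  0.8  0.5] q [-0.29  0.3   1.7   0.    1.14 -0.63]
units xyz 0.031 -0.014 0.04
```

Emit:
arm_command(
  commands="0 0 0 0; 0 0 0 0; 0 0 0 0; 0 0 0 0; 0 0 0 0",
  jaw=1,
  force=15,
)

```text
time_s: 22.35
ee_pos: [0.5775, -0.0464, 0.0831]
tcp_rot: [[-0.335, 0.942, 0.0], [0.942, 0.335, -0.0], [-0.0, 0.0, -1.0]]
force: [-0.2, -1.1, 0.4]
opening: 0.484
grasp_force: 0.0
```

Emit:
arm_command(
  commands="0 0 0 0; 0 0 0 0; 0 0 0 0; 0 0 0 0; 0 0 0 0",
)

```text
time_s: 22.85
ee_pos: [0.5774, -0.0464, 0.0829]
tcp_rot: [[-0.335, 0.942, 0.0], [0.942, 0.335, -0.0], [-0.0, 0.0, -1.0]]
force: [0.3, -1.0, -0.2]
opening: 0.262
grasp_force: 14.9
```

Emit:
arm_command(
  commands="0 0 0 0; 0 0 0 0",
  force=25,
)

```text
time_s: 23.05
ee_pos: [0.5774, -0.0464, 0.0828]
tcp_rot: [[-0.335, 0.942, -0.0], [0.942, 0.335, -0.0], [-0.0, -0.0, -1.0]]
force: [0.0, -0.3, -0.2]
opening: 0.258
grasp_force: 24.9
```

```bash
python3 go.py .60 -.295 .2 .34
```

```text
now [ 0.5774 -0.0464  0.0828] yaw 0.3412 turn units 0.001 t 23.05 open 0.2583803432619261 gf 24.891633689403534 F [ 0.  -0.3 -0.2] q [-0.29  0.3   1.7  -0.    1.14 -0.63]
units xyz -9.677 -2.462 -4.687
```

Emit:
arm_command(
  commands="0 0 -0.5 0; 0 0 -1 0; 0 0 -1 0; 0 0 -1 0; 0 0 -0.5 0",
)

```text
time_s: 23.55
ee_pos: [0.5784, -0.0466, 0.1858]
tcp_rot: [[-0.335, 0.942, 0.003], [0.942, 0.335, -0.001], [-0.002, 0.003, -1.0]]
force: [0.7, -0.6, -2.7]
opening: 0.26
grasp_force: 24.9
```

Emit:
arm_command(
  commands="-0.5 -0.1 0 0; -0.9 -0.2 0 0; -0.9 -0.2 0 0; -0.9 -0.2 0 0; -0.9 -0.2 0 0",
)

```text
time_s: 24.05
ee_pos: [0.5894, -0.1519, 0.1807]
tcp_rot: [[-0.334, 0.942, -0.003], [0.942, 0.334, 0.001], [0.002, -0.003, -1.0]]
force: [-0.0, -0.4, -3.1]
opening: 0.26
grasp_force: 24.9
```

Emit:
arm_command(
  commands="-0.9 -0.2 0 0; -0.9 -0.2 0 0; -0.9 -0.2 0 0; -0.9 -0.2 0 0; -0.9 -0.2 0 0",
)

```text
time_s: 24.55
ee_pos: [0.6034, -0.2662, 0.1804]
tcp_rot: [[-0.334, 0.943, -0.003], [0.943, 0.334, 0.002], [0.003, -0.002, -1.0]]
force: [1.1, -0.9, -2.8]
opening: 0.26
grasp_force: 24.9
```

Emit:
arm_command(
  commands="-0.8 -0.15 0 0; -0.2 0 0 0; 0 0 0 0",
)

```text
time_s: 24.85
ee_pos: [0.6086, -0.2902, 0.1811]
tcp_rot: [[-0.333, 0.943, -0.002], [0.943, 0.333, 0.002], [0.002, -0.001, -1.0]]
force: [-0.2, 0.3, -3.3]
opening: 0.263
grasp_force: 24.9
```

```bash
python3 go.py .61 -.29 .0865 .341
```

```text
now [ 0.6086 -0.2902  0.1811] yaw 0.3399 turn units -0.001 t 24.85 open 0.26257866864872687 gf 24.900443851947784 F [-0.2  0.3 -3.3] q [-0.62  0.44  1.32  0.    1.38 -0.96]
units xyz -0.013 0.056 3.783
```

Emit:
arm_command(
  commands="0 0.05 0.6 0; 0 0 1 0; 0 0 0.9 0; 0 0 0.6 0; 0 0 0.3 0",
)

```text
time_s: 25.35
ee_pos: [0.6094, -0.2875, 0.095]
tcp_rot: [[-0.335, 0.942, -0.003], [0.942, 0.336, 0.003], [0.004, -0.002, -1.0]]
force: [-0.1, 0.2, -3.0]
opening: 0.258
grasp_force: 24.9
```

Emit:
arm_command(
  commands="0 0 0.2 0; 0 0 0.15 0; 0 0 0.03 0; 0 0 0 0; 0 0 0 0",
)

```text
time_s: 25.85
ee_pos: [0.611, -0.2896, 0.0892]
tcp_rot: [[-0.335, 0.942, 0.001], [0.942, 0.335, -0.001], [-0.001, 0.001, -1.0]]
force: [0.3, 0.4, -3.5]
opening: 0.26
grasp_force: 24.9
```

Emit:
arm_command(
  commands="0 0 0.06 0; 0 0 0.04 0; 0 0 0.03 0; 0 0 0 0; 0 0 0 0",
)

```text
time_s: 26.35
ee_pos: [0.6108, -0.2895, 0.0859]
tcp_rot: [[-0.335, 0.942, 0.001], [0.942, 0.335, -0.001], [-0.001, 0.0, -1.0]]
force: [-1.4, 1.1, 2.7]
opening: 0.256
grasp_force: 24.9
```

Contact. Now release (jaw 0.5), lift, and head for the bar.

Emit:
arm_command(
  commands="0 0 0 0; 0 0 0 0; 0 0 0 0; 0 0 0 0; 0 0 -0.4 0",
  jaw=0.5,
)

```text
time_s: 26.85
ee_pos: [0.6095, -0.2885, 0.0936]
tcp_rot: [[-0.335, 0.942, -0.003], [0.942, 0.335, 0.002], [0.003, -0.002, -1.0]]
force: [-0.6, 0.8, -0.9]
opening: 0.499
grasp_force: 0.0
```

Emit:
arm_command(
  commands="0 0 -0.8 0; 0 0 -1 0; 0 0 -1 0; 0 0 -0.6 0; 0 0 0 0",
)

```text
time_s: 27.35
ee_pos: [0.612, -0.2903, 0.1837]
tcp_rot: [[-0.335, 0.942, 0.005], [0.942, 0.335, -0.003], [-0.005, 0.003, -1.0]]
force: [-0.5, -0.4, 0.1]
opening: 0.503
grasp_force: 0.0
```

```bash
python3 - <<'E'
from fit import *
p=snapshot('top');q=snapshot('scene')
a=p['frame'][170:245,200:300,::-1];b=q['frame'][180:255,80:180,::-1]
cv2.imwrite('pics/l2.png',cv2.resize(np.hstack([a,b]),None,fx=4,fy=4,interpolation=cv2.INTER_CUBIC))
# bar silhouette fit
c=np.array([.5957,.0218,.1737])
def mask(p,cx,cy,th,rc,k=6):
    x0,y0,x1,y1=rc;t=np.arange(0,6.3,.3)
    L=np.array([[s*.08,.016*np.cos(a),.022+.016*np.sin(a)] for a in t for s in(-1,1)])
    H=cv2.convexHull(((proj(p,W([cx,cy,th],L))-[x0,y0]+.5)*k).round().astype(np.int32))
    M=np.zeros(((y1-y0)*k,(x1-x0)*k),np.uint8);cv2.fillConvexPoly(M,H,1)
    return cv2.resize(M.astype(float),(x1-x0,y1-y0),interpolation=cv2.INTER_AREA)
def seg(p,rc):
    x0,y0,x1,y1=rc;I=p["frame"][y0:y1,x0:x1].astype(float)
    return np.clip((55-(I[:,:,0]-I[:,:,2]))/30,0,1)
D=[(p,(212,184,277,212)),(q,(232,190,298,236))]
S=[seg(*d) for d in D]
from scipy.optimize import minimize
for use in([0],[1],[0,1]):
    f=lambda x:sum(((mask(D[i][0],x[0]/100,x[1]/100,x[2]/10,D[i][1])-S[i])**2).sum() for i in use)
    r=minimize(f,[61.4,3.0,17.4],method="Nelder-Mead",options=dict(initial_simplex=[[61.4,3,17.4],[61.9,3,17.4],[61.4,3.6,17.4],[61.4,3,17.9]]));print(use,r.x,r.fun)
E
python3 go.py .614 .030 .12 .174
```

```text
[0] [61.425   3.1328 17.5161] 8.392438414750401
[1] [61.3322  3.0584 17.6096] 52.013827205050184
[0, 1] [61.3963  3.0854 17.5416] 67.6730866515536
now [ 0.6103 -0.2891  0.1796] yaw 0.3412 turn units 0.106 t 27.45 open 0.5010351065284996 gf 0.0 F [-0.6 -0.5 -0.7] q [-0.62  0.44  1.32 -0.    1.38 -0.96]
units xyz 12.547 2.354 2.384
```

View pics/l2.png

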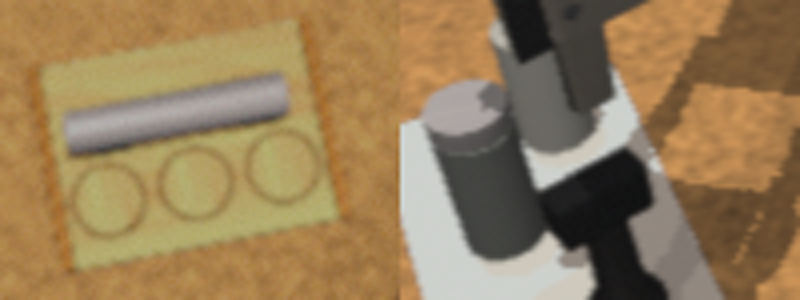

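Emit:
arm_command(
  commands="0 0 0 0.053; 0 0 0 0.053; 0.9 0.16 0 0; 0.97 0.18 0 0; 0.97 0.18 0 0",
  jaw=0.2,
)

```text
time_s: 27.95
ee_pos: [0.6098, -0.2158, 0.1776]
tcp_rot: [[-0.173, 0.985, -0.003], [0.985, 0.173, 0.002], [0.003, -0.003, -1.0]]
force: [0.3, -0.4, 0.0]
opening: 0.799
grasp_force: 0.0
```

Emit:
arm_command(
  commands="0.97 0.18 0 0; 0.97 0.18 0 0; 0.97 0.18 0 0; 0.97 0.18 0 0; 0.97 0.18 0 0",
)

```text
time_s: 28.45
ee_pos: [0.6109, -0.0924, 0.1779]
tcp_rot: [[-0.174, 0.985, -0.003], [0.985, 0.174, 0.001], [0.002, -0.003, -1.0]]
force: [-0.0, 0.4, 0.1]
opening: 0.797
grasp_force: 0.0
```

Emit:
arm_command(
  commands="0.97 0.18 0.5 0; 0.97 0.18 0.5 0; 0.97 0.18 0.5 0; 0.97 0.18 0.5 0; 0.97 0.18 0.5 0",
)

```text
time_s: 28.95
ee_pos: [0.6117, 0.0307, 0.1149]
tcp_rot: [[-0.174, 0.985, -0.004], [0.985, 0.174, 0.0], [0.001, -0.003, -1.0]]
force: [0.8, -0.5, 0.0]
opening: 0.801
grasp_force: 0.0
```

Emit:
arm_command(
  commands="0 0 0 0; 0 0 0 0",
)

```text
time_s: 29.15
ee_pos: [0.6121, 0.0297, 0.116]
tcp_rot: [[-0.175, 0.985, -0.003], [0.985, 0.175, -0.0], [0.0, -0.003, -1.0]]
force: [1.3, 0.9, 1.0]
opening: 0.802
grasp_force: 0.0
```

```bash
python3 go.py .614 .031 .015 .175
```

```text
now [0.6121 0.0297 0.116 ] yaw 0.1757 turn units 0.0 t 29.15 open 0.8016853549204948 gf 0.0 F [1.3 0.9 1. ] q [-0.15  0.35  1.58 -0.    1.22 -0.32]
units xyz 0.039 0.085 4.04
```

Emit:
arm_command(
  commands="0.04 0.08 0.7 0; 0 0 1 0; 0 0 0.9 0; 0 0 0.6 0; 0 0 0.35 0",
)

```text
time_s: 29.65
ee_pos: [0.6144, 0.03, 0.0276]
tcp_rot: [[-0.173, 0.985, -0.002], [0.985, 0.173, 0.0], [0.0, -0.002, -1.0]]
force: [0.3, 0.3, 0.2]
opening: 0.8
grasp_force: 0.0
```

Emit:
arm_command(
  commands="0 0 0.2 0; 0 0 0.1 0; 0 0 0.03 0; 0 0 0 0; 0 0 0 0",
)

```text
time_s: 30.15
ee_pos: [0.6155, 0.0309, 0.0213]
tcp_rot: [[-0.174, 0.985, 0.001], [0.985, 0.174, -0.0], [-0.0, 0.001, -1.0]]
force: [-0.4, 0.9, -0.6]
opening: 0.8
grasp_force: 0.0
```

```bash
python3 go.py .614 .031 .015 .175
```

```text
now [0.6155 0.0309 0.0213] yaw 0.1748 turn units -0.0 t 30.15 open 0.7998561763171685 gf 0.0 F [-0.4  0.9 -0.6] q [-0.15  0.47  1.61 -0.    1.05 -0.32]
units xyz 0.016 -0.059 0.253
```

Emit:
arm_command(
  commands="0 -0.05 0.12 0; 0 0 0.1 0; 0 0 0.05 0; 0 0 0 0; 0 0 0 0",
)

```text
time_s: 30.65
ee_pos: [0.6137, 0.0307, 0.0138]
tcp_rot: [[-0.174, 0.985, -0.0], [0.985, 0.174, 0.0], [0.0, -0.0, -1.0]]
force: [0.5, 1.0, 0.4]
opening: 0.8
grasp_force: 0.0
```

Emit:
arm_command(
  commands="0 0 0 0; 0 0 0 0; 0 0 0 0; 0 0 0 0; 0 0 0 0",
  jaw=1,
  force=30,
)

```text
time_s: 31.15
ee_pos: [0.6138, 0.0307, 0.0139]
tcp_rot: [[-0.174, 0.985, 0.0], [0.985, 0.174, -0.0], [-0.0, 0.0, -1.0]]
force: [-0.2, -0.2, -0.8]
opening: 0.391
grasp_force: 0.0
```

Emit:
arm_command(
  commands="0 0 0 0; 0 0 0 0; 0 0 0 0; 0 0 0 0",
)

```text
time_s: 31.55
ee_pos: [0.6139, 0.0306, 0.0139]
tcp_rot: [[-0.174, 0.985, 0.0], [0.985, 0.174, 0.0], [-0.0, 0.0, -1.0]]
force: [0.1, 0.7, -0.7]
opening: 0.339
grasp_force: 30.0
```

```bash
python3 go.py .614 .031 .12 .175
```

```text
now [0.6139 0.0306 0.0139] yaw 0.1746 turn units -0.0 t 31.55 open 0.33935213243133655 gf 29.994289577007294 F [ 0.1  0.7 -0.7] q [-0.15  0.48  1.62  0.    1.04 -0.32]
units xyz 0.013 0.007 -4.245
```

Emit:
arm_command(
  commands="0 0 -0.5 0; 0 0 -1 0; 0 0 -1 0; 0 0 -1 0; 0 0 -0.5 0",
)

```text
time_s: 32.05
ee_pos: [0.6148, 0.0305, 0.1169]
tcp_rot: [[-0.174, 0.985, 0.003], [0.985, 0.174, -0.001], [-0.001, 0.003, -1.0]]
force: [0.2, 0.1, -2.5]
opening: 0.339
grasp_force: 30.0
```

Emit:
arm_command(
  commands="0 0 0 -0.06; 0 0 0 -0.09; 0 0 0 -0.09; 0 0 0 -0.09; 0 0 0 -0.09",
)

```text
time_s: 32.55
ee_pos: [0.613, 0.0308, 0.1132]
tcp_rot: [[-0.745, 0.667, -0.002], [0.667, 0.745, 0.0], [0.001, -0.001, -1.0]]
force: [-1.0, 0.4, -2.3]
opening: 0.341
grasp_force: 30.0
```

Emit:
arm_command(
  commands="0 0 0 -0.09; 0 0 0 -0.09; 0 0 0 -0.09; 0 0 0 -0.05; 0 0 0 0",
)

```text
time_s: 33.05
ee_pos: [0.6131, 0.0307, 0.1133]
tcp_rot: [[-0.973, 0.232, -0.001], [0.232, 0.973, 0.0], [0.001, -0.0, -1.0]]
force: [-0.2, -0.4, -2.4]
opening: 0.34
grasp_force: 30.0
```

```bash
python3 go.py .4929 .3187 .11 1.3377
```

```text
now [0.6131 0.0307 0.1133] yaw 1.3371 turn units -0.0 t 33.05 open 0.3400127342699111 gf 29.994350373744965 F [-0.2 -0.4 -2.4] q [-0.15  0.35  1.58 -0.    1.22 -1.48]
units xyz 7.339 10.097 0.134
```

Emit:
arm_command(
  commands="0.4 0.55 0 0; 0.63 0.87 0 0; 0.63 0.87 0 0; 0.63 0.87 0 0; 0.63 0.87 0 0",
)

```text
time_s: 33.55
ee_pos: [0.5647, 0.1475, 0.1137]
tcp_rot: [[-0.972, 0.233, -0.001], [0.233, 0.972, 0.0], [0.001, 0.0, -1.0]]
force: [-0.1, 1.4, -1.9]
opening: 0.337
grasp_force: 30.0
```

Emit:
arm_command(
  commands="0.63 0.87 0 0; 0.63 0.87 0 0; 0.63 0.87 0 0; 0.63 0.87 0 0; 0.63 0.87 0 0",
)

```text
time_s: 34.05
ee_pos: [0.513, 0.2713, 0.1137]
tcp_rot: [[-0.972, 0.233, -0.001], [0.233, 0.972, 0.0], [0.001, -0.0, -1.0]]
force: [0.2, 0.4, -3.6]
opening: 0.338
grasp_force: 30.0
```

Emit:
arm_command(
  commands="0.63 0.87 0 0; 0.63 0.85 0 0; 0 0 0 0; 0 0 0 0",
)

```text
time_s: 34.45
ee_pos: [0.4929, 0.3194, 0.1137]
tcp_rot: [[-0.973, 0.231, -0.001], [0.231, 0.973, -0.0], [0.0, -0.001, -1.0]]
force: [-0.2, -0.1, -2.4]
opening: 0.341
grasp_force: 30.0
```

```bash
python3 go.py .4929 .3187 .0325 1.3377; python3 - <<'E'
from h import *
p=snapshot('top');q=snapshot('scene')
a=p['frame'][190:290,95:195,::-1];b=q['frame'][110:210,290:390,::-1]
cv2.imwrite('pics/d1.png',cv2.resize(np.hstack([a,b]),None,fx=4,fy=4,interpolation=cv2.INTER_CUBIC))
E
```

```text
now [0.4929 0.3194 0.1137] yaw 1.3378 turn units 0.0 t 34.45 open 0.3414814768057948 gf 29.994581937789917 F [-0.2 -0.1 -2.4] q [ 0.37  0.29  1.66 -0.    1.2  -0.97]
units xyz -0.004 -0.027 3.246
```

View pics/d1.png

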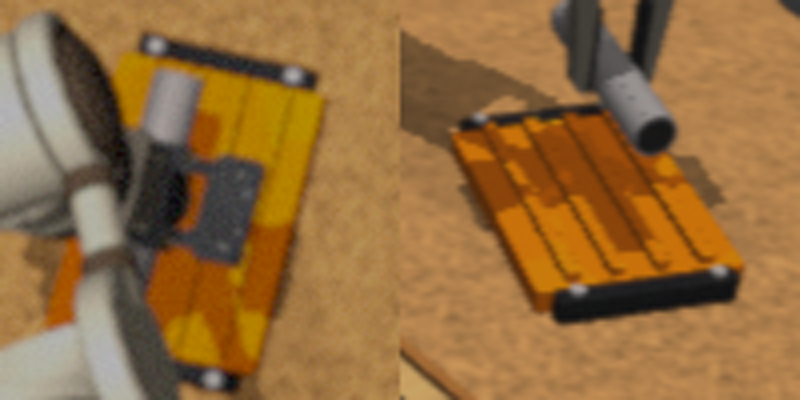

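Emit:
arm_command(
  commands="0 -0.02 0.5 0; 0 0 0.8 0; 0 0 0.8 0; 0 0 0.5 0; 0 0 0.3 0",
)

```text
time_s: 35.05
ee_pos: [0.493, 0.3173, 0.0394]
tcp_rot: [[-0.973, 0.233, -0.003], [0.233, 0.973, -0.001], [0.002, -0.002, -1.0]]
force: [0.8, -0.1, -2.6]
opening: 0.339
grasp_force: 30.0
```

Emit:
arm_command(
  commands="0 0 0.15 0; 0 0 0.1 0; 0 0 0 0; 0 0 0 0",
)

```text
time_s: 35.45
ee_pos: [0.4944, 0.3185, 0.0358]
tcp_rot: [[-0.973, 0.232, 0.001], [0.232, 0.973, 0.0], [-0.001, 0.001, -1.0]]
force: [0.3, -0.1, -2.5]
opening: 0.339
grasp_force: 30.0
```

```bash
python3 go.py .4929 .3187 .0315 1.3377
```

```text
now [0.4944 0.3185 0.0358] yaw 1.3371 turn units -0.0 t 35.45 open 0.33949260019734967 gf 29.994615018367767 F [ 0.3 -0.1 -2.5] q [ 0.37  0.39  1.69 -0.    1.06 -0.97]
units xyz 0.061 -0.006 0.174
```

Emit:
arm_command(
  commands="0.05 0 0.07 0; 0 0 0.05 0; 0 0 0.03 0; 0 0 0 0; 0 0 0 0",
)

```text
time_s: 35.95
ee_pos: [0.4927, 0.3187, 0.0315]
tcp_rot: [[-0.973, 0.232, 0.0], [0.232, 0.973, 0.0], [-0.0, 0.0, -1.0]]
force: [-0.6, 1.2, -0.5]
opening: 0.341
grasp_force: 30.0
```

```bash
python3 go.py .4929 .3187 .0315 1.3377
```

```text
now [0.4927 0.3187 0.0315] yaw 1.337 turn units -0.0 t 35.95 open 0.34095884943359567 gf 29.994027614593506 F [-0.6  1.2 -0.5] q [ 0.37  0.39  1.7   0.    1.05 -0.97]
units xyz -0.008 0.003 -0.0
```

Force has dropped, so the bar is seated. I'll open, lift, swing clear and check.

Emit:
arm_command(
  commands="0 0 0.01 0; 0 0 0 0; 0 0 0 0; 0 0 0 0; 0 0 0 0",
  jaw=0.3,
)

```text
time_s: 36.45
ee_pos: [0.4928, 0.3185, 0.0312]
tcp_rot: [[-0.973, 0.232, 0.0], [0.232, 0.973, 0.0], [-0.0, 0.0, -1.0]]
force: [0.2, 0.4, -1.0]
opening: 0.695
grasp_force: 0.0
```

Emit:
arm_command(
  commands="0 0 -0.4 0; 0 0 -1 0; 0 0 -1 0; 0 0 -1 0; 0 0 -1 0",
)

```text
time_s: 36.95
ee_pos: [0.4928, 0.3186, 0.143]
tcp_rot: [[-0.973, 0.232, 0.001], [0.232, 0.973, 0.0], [-0.001, 0.0, -1.0]]
force: [0.1, -0.3, -0.1]
opening: 0.701
grasp_force: 0.0
```

Emit:
arm_command(
  commands="0 -1 -1 0.09; 0 -1 -1 0.09; 0 -1 0 0.09; 0 -1 0 0.09; 0 -1 0 0.09",
)

```text
time_s: 37.45
ee_pos: [0.432, 0.2111, 0.1922]
tcp_rot: [[-0.584, 0.812, 0.002], [0.812, 0.584, 0.0], [-0.001, 0.001, -1.0]]
force: [0.3, -0.3, 0.3]
opening: 0.697
grasp_force: 0.0
```

Emit:
arm_command(
  commands="0 0 0 0.09; 0 0 0 0.09; 0 0 0 0.06; 0 0 0 0.05; 0 0 0 0",
)

```text
time_s: 37.95
ee_pos: [0.4323, 0.212, 0.1919]
tcp_rot: [[-0.174, 0.985, 0.001], [0.985, 0.174, 0.0], [-0.0, 0.001, -1.0]]
force: [-0.0, 0.8, 0.3]
opening: 0.699
grasp_force: 0.0
```

```bash
python3 go.py .4426 -.2934 .2 .178; cat > bar.py <<'E'
from fit import *
from scipy.optimize import minimize
p=snapshot('top');q=snapshot('scene')
a=p['frame'][190:290,95:195,::-1];b=q['frame'][110:210,290:390,::-1]
cv2.imwrite('pics/d2.png',cv2.resize(np.hstack([a,b]),None,fx=4,fy=4,interpolation=cv2.INTER_CUBIC))
def mask(p,cx,cy,th,rc,k=6):
    x0,y0,x1,y1=rc;t=np.arange(0,6.3,.3)
    L=np.array([[s*.08,.016*np.cos(a),.0396+.016*np.sin(a)] for a in t for s in(-1,1)])
    H=cv2.convexHull(((proj(p,W([cx,cy,th],L))-[x0,y0]+.5)*k).round().astype(np.int32))
    M=np.zeros(((y1-y0)*k,(x1-x0)*k),np.uint8);cv2.fillConvexPoly(M,H,1)
    return cv2.resize(M.astype(float),(x1-x0,y1-y0),interpolation=cv2.INTER_AREA)
def rcof(p):
    uv=proj(p,W([.4929,.3187,-.2331],[[s*.083,t*.02,.04] for s in(-1,1) for t in(-1,1)]));lo=uv.min(0).astype(int)-3;hi=uv.max(0).astype(int)+4
    return lo[0],lo[1],hi[0],hi[1]
D=[(p,rcof(p)),(q,rcof(q))];S=[]
for P_,(x0,y0,x1,y1) in D:
    I=P_["frame"][y0:y1,x0:x1].astype(float);S.append(np.clip((70-(I[:,:,0]-I[:,:,2]))/40,0,1))
for use in([0],[1],[0,1]):
    f=lambda x:sum(((mask(D[i][0],x[0]/100,x[1]/100,x[2]/10,D[i][1])-S[i])**2).sum() for i in use)
    x0=np.array([49.29,31.87,-2.331]);r=minimize(f,x0,method="Nelder-Mead",options=dict(initial_simplex=[x0,x0+[.6,0,0],x0+[0,.6,0],x0+[0,0,.5]]))
    d=r.x[:2]/100-[.4929,.3187];c,s=np.cos(-.2331),np.sin(-.2331)
    print(use,r.x,r.fun,"along,across mm",1000*(c*d[0]+s*d[1]),1000*(-s*d[0]+c*d[1]))
E
python3 bar.py
```

```text
now [0.4323 0.212  0.1919] yaw 0.1744 turn units -0.002 t 37.95 open 0.6992204978101101 gf 0.0 F [-0.   0.8  0.3] q [ 0.2  -0.07  1.88 -0.    1.33  0.03]
units xyz -19.97 -3.173 -0.325
[0] [48.6396 31.4405 -1.9919] 1230.0717203344 along,across mm -5.33605798436994 -5.681276739120321
[1] [49.0853 31.9621 -2.4318] 45.17014691050638 along,across mm -2.2048085948638496 0.42336657889981727
[0, 1] [48.9699 31.9883 -2.4894] 1277.863935144607 along,across mm -3.3878034303830997 0.41175894487060877
```

View pics/d2.png

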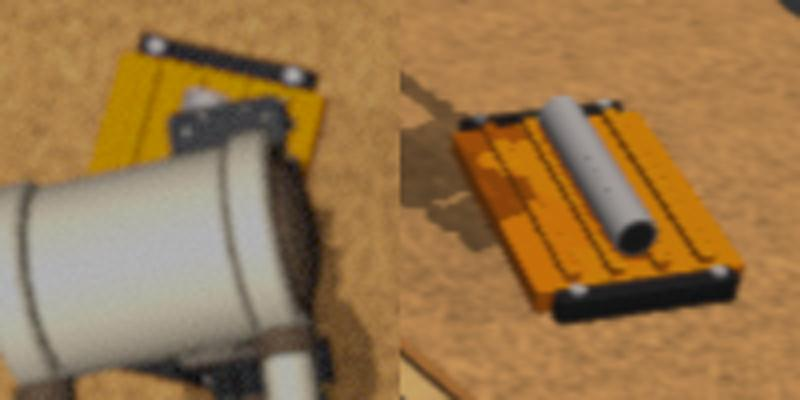

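Emit:
arm_command(
  commands="-0.95 -0.15 0 0; -1 -0.16 0 0; -1 -0.16 0 0; -1 -0.16 0 0; -1 -0.16 0 0",
  jaw=0.1,
)

```text
time_s: 38.55
ee_pos: [0.4341, 0.0858, 0.1914]
tcp_rot: [[-0.176, 0.984, 0.0], [0.984, 0.176, -0.0], [-0.0, 0.0, -1.0]]
force: [0.9, 0.5, 0.1]
opening: 0.9
grasp_force: 0.0
```

Emit:
arm_command(
  commands="-1 -0.16 0 0; -1 -0.16 0 0; -1 -0.16 0 0; -1 -0.16 0 0; -1 -0.16 0 0",
)

```text
time_s: 39.05
ee_pos: [0.4362, -0.0409, 0.1914]
tcp_rot: [[-0.175, 0.984, 0.0], [0.984, 0.175, -0.0], [-0.0, 0.0, -1.0]]
force: [0.6, -0.1, -0.1]
opening: 0.901
grasp_force: 0.0
```

Emit:
arm_command(
  commands="-1 -0.16 0 0; -1 -0.16 0 0; -1 -0.16 0 0; -1 -0.16 0 0; -1 -0.16 0 0",
)

```text
time_s: 39.55
ee_pos: [0.4382, -0.1675, 0.1914]
tcp_rot: [[-0.175, 0.985, 0.0], [0.985, 0.175, -0.0], [-0.0, 0.0, -1.0]]
force: [0.1, -0.3, 0.4]
opening: 0.898
grasp_force: 0.0
```

Emit:
arm_command(
  commands="-1 -0.16 0 0; -1 -0.16 0 0; -1 -0.16 0 0; -1 -0.16 0 0; 0 0 0 0",
)

```text
time_s: 40.05
ee_pos: [0.4397, -0.2702, 0.1914]
tcp_rot: [[-0.172, 0.985, 0.0], [0.985, 0.172, -0.001], [-0.001, -0.0, -1.0]]
force: [-0.5, 0.2, 0.5]
opening: 0.9
grasp_force: 0.0
```

```bash
python3 go.py .4426 -.2934 .054 .178; python3 bar.py
```

```text
now [ 0.4397 -0.2702  0.1914] yaw 0.1734 turn units -0.003 t 40.05 open 0.9001587226036003 gf 0.0 F [-0.5  0.2  0.5] q [-0.79  0.02  1.79 -0.    1.33 -0.96]
units xyz -0.935 -0.05 5.494
[0] [49.4328 32.0514 -2.3444] 33.52646662190928 along,across mm 0.969998860110667 2.094941086718174
[1] [49.0247 31.9631 -2.4473] 45.943187057740644 along,across mm -2.796435263265809 0.2927108920700898
[0, 1] [49.4294 31.9578 -2.3976] 95.04804889117523 along,across mm 1.153670784677088 1.1764248520532627
```

The bar is in the middle groove, within about 1–3 mm of centre. Next is the bottle's return.

Emit:
arm_command(
  commands="-0.85 -0.05 0 -0.003; 0 0 0 0; 0 0 0.6 0; 0 0 1 0; 0 0 1 0",
)

```text
time_s: 40.65
ee_pos: [0.4423, -0.2873, 0.1246]
tcp_rot: [[-0.18, 0.984, -0.0], [0.984, 0.18, 0.001], [0.001, 0.0, -1.0]]
force: [-0.0, 0.1, -0.9]
opening: 0.901
grasp_force: 0.0
```

Emit:
arm_command(
  commands="0 0 1 0; 0 0 0.9 0; 0 0 0.5 0; 0 0 0.3 0; 0 0 0 0",
)

```text
time_s: 41.15
ee_pos: [0.4419, -0.2879, 0.0578]
tcp_rot: [[-0.179, 0.984, -0.001], [0.984, 0.179, 0.001], [0.001, -0.001, -1.0]]
force: [0.8, -0.3, -0.2]
opening: 0.898
grasp_force: 0.0
```

```bash
python3 go.py .4426 -.2934 .0539 .178
```

```text
now [ 0.4419 -0.2879  0.0578] yaw 0.1799 turn units 0.001 t 41.15 open 0.8980271954795283 gf 0.0 F [ 0.8 -0.3 -0.2] q [-0.81  0.22  1.86  0.    1.06 -0.99]
units xyz -0.221 -0.013 0.155
```

Emit:
arm_command(
  commands="-0.12 -0.01 0.08 0; -0.1 0 0.06 0; -0.02 0 0.02 0; 0 0 0 0; 0 0 0 0",
)

```text
time_s: 41.65
ee_pos: [0.4433, -0.295, 0.0549]
tcp_rot: [[-0.178, 0.984, 0.0], [0.984, 0.178, -0.0], [-0.0, 0.0, -1.0]]
force: [0.6, 0.0, -0.6]
opening: 0.899
grasp_force: 0.0
```

```bash
python3 go.py .4426 -.2934 .0539 .178
```

```text
now [ 0.4433 -0.295   0.0549] yaw 0.1793 turn units 0.001 t 41.65 open 0.8987567098322579 gf 0.0 F [ 0.6  0.  -0.6] q [-0.81  0.23  1.85  0.    1.06 -0.99]
units xyz 0.068 -0.015 0.04
```

Emit:
arm_command(
  commands="0.06 -0.01 0.03 0; 0 0 0 0; 0 0 0 0",
)

```text
time_s: 41.95
ee_pos: [0.4426, -0.2932, 0.0538]
tcp_rot: [[-0.179, 0.984, -0.0], [0.984, 0.179, 0.0], [0.0, -0.0, -1.0]]
force: [0.2, -0.4, -1.0]
opening: 0.903
grasp_force: 0.0
```

Emit:
arm_command(
  commands="0 0 0 0; 0 0 0 0; 0 0 0 0; 0 0 0 0; 0 0 0 0",
  jaw=1,
  force=25,
)

```text
time_s: 42.45
ee_pos: [0.4427, -0.2934, 0.0539]
tcp_rot: [[-0.178, 0.984, 0.0], [0.984, 0.178, -0.0], [-0.0, 0.0, -1.0]]
force: [0.6, -0.2, -1.4]
opening: 0.495
grasp_force: 25.0
```

Emit:
arm_command(
  commands="0 0 0 0; 0 0 0 0; 0 0 0 0",
)

```text
time_s: 42.75
ee_pos: [0.4427, -0.2934, 0.0539]
tcp_rot: [[-0.178, 0.984, 0.0], [0.984, 0.178, -0.0], [-0.0, 0.0, -1.0]]
force: [0.0, -0.2, 0.7]
opening: 0.495
grasp_force: 25.0
```

```bash
python3 go.py .4426 -.2934 .0539 .178;  python3 go.py .565 .019 .2 .178
```

```text
now [ 0.4427 -0.2934  0.0539] yaw 0.1794 turn units 0.001 t 42.75 open 0.49540015326388964 gf 25.000001934240572 F [ 0.  -0.2  0.7] q [-0.81  0.23  1.85  0.    1.06 -0.99]
units xyz -0.001 -0.003 -0.002
now [ 0.4427 -0.2934  0.0539] yaw 0.1794 turn units 0.001 t 42.75 open 0.49540015326388964 gf 25.000001934240572 F [ 0.  -0.2  0.7] q [-0.81  0.23  1.85  0.    1.06 -0.99]
units xyz 11.431 7.028 -5.846
```

Emit:
arm_command(
  commands="0 0 -0.5 0; 0 0 -1 0; 0 0 -1 0; 0 0 -1 0; 0 0 -1 0",
)

```text
time_s: 43.25
ee_pos: [0.4425, -0.2932, 0.1681]
tcp_rot: [[-0.179, 0.984, 0.0], [0.984, 0.179, -0.0], [-0.0, 0.0, -1.0]]
force: [0.5, 0.0, -1.3]
opening: 0.496
grasp_force: 25.0
```

Emit:
arm_command(
  commands="0.5 0.3 -0.5 0; 0.9 0.55 0 0; 0.9 0.55 0 0; 0.9 0.55 0 0; 0.9 0.55 0 0",
)

```text
time_s: 43.75
ee_pos: [0.4859, -0.1791, 0.1786]
tcp_rot: [[-0.179, 0.984, -0.001], [0.984, 0.179, 0.001], [0.001, -0.0, -1.0]]
force: [0.4, 0.5, -1.1]
opening: 0.492
grasp_force: 25.0
```

Emit:
arm_command(
  commands="0.9 0.55 0 0; 0.9 0.55 0 0; 0.9 0.55 0 0; 0.9 0.55 0 0; 0.9 0.55 0 0",
)

```text
time_s: 44.25
ee_pos: [0.5332, -0.0561, 0.1786]
tcp_rot: [[-0.179, 0.984, -0.001], [0.984, 0.179, 0.001], [0.001, -0.001, -1.0]]
force: [0.1, -0.6, -1.0]
opening: 0.492
grasp_force: 25.0
```

Emit:
arm_command(
  commands="0.9 0.55 0 0; 0.9 0.55 0 0; 0.9 0.55 0 0; 0.1 0.1 0 0; 0 0 0 0",
)

```text
time_s: 44.75
ee_pos: [0.5635, 0.0193, 0.1785]
tcp_rot: [[-0.18, 0.984, -0.001], [0.984, 0.18, -0.0], [0.0, -0.001, -1.0]]
force: [-0.6, -1.0, -1.2]
opening: 0.5
grasp_force: 25.0
```

```bash
python3 go.py .565 .019 .0509 .178
```

```text
now [0.5635 0.0193 0.1785] yaw 0.1813 turn units 0.002 t 44.75 open 0.4998467423340846 gf 24.999802795937285 F [-0.6 -1.  -1.2] q [-0.18  0.16  1.67 -0.    1.31 -0.36]
units xyz -0.023 0.056 5.105
```

Emit:
arm_command(
  commands="0 0.05 0.6 0; 0 0 1 0; 0 0 1 0; 0 0 0.9 0; 0 0 0.7 0",
)

```text
time_s: 45.25
ee_pos: [0.5634, 0.0176, 0.071]
tcp_rot: [[-0.177, 0.984, -0.003], [0.984, 0.177, 0.0], [0.001, -0.003, -1.0]]
force: [-0.2, -0.8, -1.6]
opening: 0.499
grasp_force: 25.0
```

Emit:
arm_command(
  commands="0 0 0.4 0; 0 0 0.2 0; 0 0 0.1 0; 0 0 0 0; 0 0 0 0",
)

```text
time_s: 45.75
ee_pos: [0.5659, 0.0183, 0.0573]
tcp_rot: [[-0.178, 0.984, 0.002], [0.984, 0.178, -0.0], [-0.001, 0.002, -1.0]]
force: [-0.4, -0.0, -0.6]
opening: 0.497
grasp_force: 25.0
```

```bash
python3 go.py .565 .019 .0509 .178
```

```text
now [0.5659 0.0183 0.0573] yaw 0.1793 turn units 0.001 t 45.75 open 0.4967401823612749 gf 24.9997838283889 F [-0.4 -0.  -0.6] q [-0.18  0.31  1.75 -0.    1.08 -0.36]
units xyz 0.034 -0.032 0.254
```

Emit:
arm_command(
  commands="0.03 -0.02 0.1 0; 0 0 0.07 0; 0 0 0.03 0; 0 0 0 0; 0 0 0 0",
)

```text
time_s: 46.25
ee_pos: [0.5646, 0.0192, 0.0514]
tcp_rot: [[-0.179, 0.984, 0.0], [0.984, 0.179, -0.0], [-0.0, 0.0, -1.0]]
force: [0.0, 1.2, -0.4]
opening: 0.497
grasp_force: 25.0
```

```bash
python3 go.py .565 .019 .0509 .178
```

```text
now [0.5646 0.0192 0.0514] yaw 0.1795 turn units 0.001 t 46.25 open 0.49736690569272607 gf 24.999761719373055 F [ 0.   1.2 -0.4] q [-0.18  0.32  1.76 -0.    1.07 -0.36]
units xyz -0.01 0.015 0.019
```

Emit:
arm_command(
  commands="0 0.01 0.03 0; 0 0 0 0; 0 0 0 0",
)

```text
time_s: 46.55
ee_pos: [0.565, 0.0191, 0.0508]
tcp_rot: [[-0.178, 0.984, 0.0], [0.984, 0.178, -0.0], [-0.0, 0.0, -1.0]]
force: [-0.4, -0.9, 0.7]
opening: 0.5
grasp_force: 25.0
```

Emit:
arm_command(
  commands="0 0 0 0; 0 0 0 0; 0 0 0 0; 0 0 0 0; 0 0 -0.4 0",
  jaw=0.1,
)

```text
time_s: 47.05
ee_pos: [0.5635, 0.0194, 0.0595]
tcp_rot: [[-0.178, 0.984, -0.003], [0.984, 0.178, 0.001], [0.001, -0.003, -1.0]]
force: [-0.1, 0.8, -0.6]
opening: 0.894
grasp_force: 0.0
```

Emit:
arm_command(
  commands="0 0 -1 0; 0 0 -1 0; 0 0 -1 0; 0 0 -1 0; 0 0 -1 0.003",
)

```text
time_s: 47.55
ee_pos: [0.5649, 0.0192, 0.1875]
tcp_rot: [[-0.174, 0.985, 0.001], [0.985, 0.174, -0.0], [-0.0, 0.001, -1.0]]
force: [0.8, -0.2, -0.2]
opening: 0.897
grasp_force: 0.0
```

Emit:
arm_command(
  commands="-0.9 -0.3 -0.3 0; -1 -0.3 0 0; -1 -0.3 0 0; -1 -0.3 0 0; -1 -0.3 0 0",
)

```text
time_s: 48.05
ee_pos: [0.5491, -0.109, 0.194]
tcp_rot: [[-0.174, 0.985, 0.001], [0.985, 0.174, -0.0], [-0.001, 0.001, -1.0]]
force: [-0.8, -0.1, 0.2]
opening: 0.9
grasp_force: 0.0
```

Emit:
arm_command(
  commands="-1 -0.3 0 0; -1 -0.3 0 0; -1 -0.3 0 0; -1 -0.3 0 0; -1 -0.3 0 0",
)

```text
time_s: 48.55
ee_pos: [0.5339, -0.2387, 0.194]
tcp_rot: [[-0.174, 0.985, 0.001], [0.985, 0.174, -0.0], [-0.001, 0.001, -1.0]]
force: [0.8, -1.0, -0.5]
opening: 0.902
grasp_force: 0.0
```

Emit:
arm_command(
  commands="-1 -0.3 0 0; -1 -0.3 0 0; -1 -0.3 0 0; -1 -0.3 0 0; 0 0 0 0",
)

```text
time_s: 49.05
ee_pos: [0.5212, -0.3442, 0.1938]
tcp_rot: [[-0.171, 0.985, 0.0], [0.985, 0.171, -0.002], [-0.002, 0.0, -1.0]]
force: [-0.3, 0.2, -0.5]
opening: 0.904
grasp_force: 0.0
```

```bash
python3 go.py .5211 -.3436 .0598 .1745; python3 - <<'E'
from h import *
p=snapshot('top');q=snapshot('scene')
cv2.imwrite('pics/e1.png',cv2.resize(np.hstack([p['frame'][170:245,200:300,::-1],q['frame'][155:230,210:310,::-1]]),None,fx=4,fy=4,interpolation=cv2.INTER_CUBIC))
E
```

```text
now [ 0.5212 -0.3442  0.1938] yaw 0.1715 turn units -0.002 t 49.05 open 0.9043466481756952 gf 0.0 F [-0.3  0.2 -0.5] q [-0.78  0.3   1.47 -0.    1.37 -0.95]
units xyz 0.023 0.001 5.362
```

View pics/e1.png

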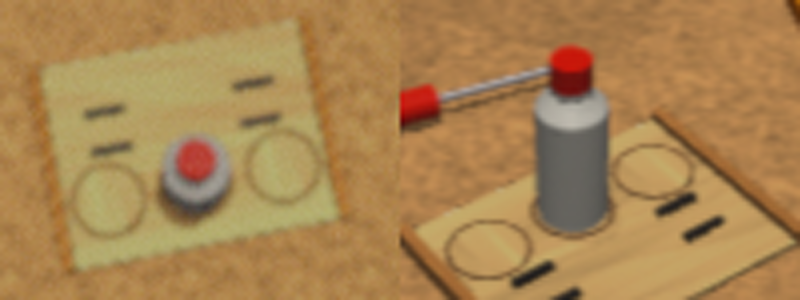

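Emit:
arm_command(
  commands="0.02 0 0.6 0; 0 0 1 0; 0 0 1 0; 0 0 1 0; 0 0 0.8 0",
)

```text
time_s: 49.65
ee_pos: [0.5211, -0.3384, 0.0804]
tcp_rot: [[-0.175, 0.985, -0.002], [0.985, 0.175, 0.002], [0.003, -0.002, -1.0]]
force: [0.3, -0.3, -0.2]
opening: 0.903
grasp_force: 0.0
```

Emit:
arm_command(
  commands="0 0 0.4 0; 0 0 0.3 0; 0 0 0.1 0; 0 0 0 0; 0 0 0 0",
)

```text
time_s: 50.15
ee_pos: [0.5223, -0.3412, 0.0642]
tcp_rot: [[-0.174, 0.985, 0.001], [0.985, 0.174, -0.001], [-0.002, 0.001, -1.0]]
force: [-0.7, -0.3, 0.4]
opening: 0.906
grasp_force: 0.0
```

```bash
python3 go.py .5211 -.3436 .0598 .1745
```

```text
now [ 0.5223 -0.3412  0.0642] yaw 0.1748 turn units 0.0 t 50.15 open 0.9064313028679467 gf 0.0 F [-0.7 -0.3  0.4] q [-0.77  0.43  1.58  0.    1.13 -0.95]
units xyz -0.084 -0.065 0.175
```

Emit:
arm_command(
  commands="-0.05 -0.04 0.09 0; -0.03 -0.02 0.05 0; 0 0 0.02 0; 0 0 0 0; 0 0 0 0",
)

```text
time_s: 50.65
ee_pos: [0.5206, -0.343, 0.0591]
tcp_rot: [[-0.174, 0.985, 0.0], [0.985, 0.174, -0.0], [-0.0, 0.0, -1.0]]
force: [-0.3, 0.4, -0.5]
opening: 0.901
grasp_force: 0.0
```

```bash
python3 go.py .5211 -.3436 .0598 .1745
```

```text
now [ 0.5206 -0.343   0.0591] yaw 0.1746 turn units 0.0 t 50.65 open 0.90060160429065 gf 0.0 F [-0.3  0.4 -0.5] q [-0.78  0.44  1.58  0.    1.13 -0.95]
units xyz -0.026 0.015 -0.026
```

Emit:
arm_command(
  commands="-0.02 0.01 -0.02 0; 0 0 0 0",
)

```text
time_s: 50.85
ee_pos: [0.5211, -0.3436, 0.0598]
tcp_rot: [[-0.174, 0.985, 0.0], [0.985, 0.174, -0.0], [-0.0, 0.0, -1.0]]
force: [-0.7, -0.4, 0.2]
opening: 0.901
grasp_force: 0.0
```

Emit:
arm_command(
  commands="0 0 0 0; 0 0 0 0; 0 0 0 0; 0 0 0 0; 0 0 0 0",
  jaw=1,
  force=25,
)

```text
time_s: 51.35
ee_pos: [0.5209, -0.3434, 0.0596]
tcp_rot: [[-0.174, 0.985, -0.0], [0.985, 0.174, 0.0], [0.0, -0.0, -1.0]]
force: [-0.6, 1.1, 0.2]
opening: 0.496
grasp_force: 25.0
```

Emit:
arm_command(
  commands="0 0 0 0; 0 0 0 0; 0 0 0 0",
)

```text
time_s: 51.65
ee_pos: [0.5209, -0.3434, 0.0596]
tcp_rot: [[-0.174, 0.985, -0.0], [0.985, 0.174, -0.0], [-0.0, -0.0, -1.0]]
force: [0.0, 0.3, 0.7]
opening: 0.499
grasp_force: 25.0
```

```bash
python3 go.py .5211 -.3436 .0598 .1745;python3 go.py .5552 .077 .21 .1745
```

```text
now [ 0.5209 -0.3434  0.0596] yaw 0.1747 turn units 0.0 t 51.65 open 0.49874304052504015 gf 25.00002756714821 F [0.  0.3 0.7] q [-0.78  0.44  1.58 -0.    1.13 -0.95]
units xyz -0.007 0.006 -0.007
now [ 0.5209 -0.3434  0.0596] yaw 0.1747 turn units 0.0 t 51.65 open 0.49874304052504015 gf 25.00002756714821 F [0.  0.3 0.7] q [-0.78  0.44  1.58 -0.    1.13 -0.95]
units xyz 16.324 4.271 -6.015
```

Emit:
arm_command(
  commands="0 0 -0.5 0; 0 0 -1 0; 0 0 -1 0; 0 0 -1 0; 0 0 -1 0",
)

```text
time_s: 52.15
ee_pos: [0.5208, -0.3432, 0.1736]
tcp_rot: [[-0.174, 0.985, -0.0], [0.985, 0.174, 0.0], [0.0, -0.0, -1.0]]
force: [0.1, -0.4, -1.4]
opening: 0.496
grasp_force: 25.0
```

Emit:
arm_command(
  commands="0 0 -1 0; 0.5 0.13 -0.5 0; 0.9 0.24 0 0; 1 0.26 0 0; 1 0.26 0 0",
)

```text
time_s: 52.65
ee_pos: [0.5277, -0.2538, 0.2092]
tcp_rot: [[-0.174, 0.985, -0.001], [0.985, 0.174, 0.001], [0.001, -0.001, -1.0]]
force: [0.4, -1.2, -3.1]
opening: 0.495
grasp_force: 25.0
```

Emit:
arm_command(
  commands="1 0.26 0 0; 1 0.26 0 0; 1 0.26 0 0; 1 0.26 0 0; 1 0.26 0 0",
)

```text
time_s: 53.15
ee_pos: [0.5377, -0.1249, 0.2091]
tcp_rot: [[-0.174, 0.985, -0.001], [0.985, 0.174, 0.001], [0.001, -0.001, -1.0]]
force: [-0.3, -0.9, -1.8]
opening: 0.494
grasp_force: 25.0
```

Emit:
arm_command(
  commands="1 0.26 0 0; 1 0.26 0 0; 1 0.26 0 0; 1 0.26 0 0; 1 0.26 0 0",
)

```text
time_s: 53.65
ee_pos: [0.5477, 0.0037, 0.2091]
tcp_rot: [[-0.174, 0.985, -0.001], [0.985, 0.174, 0.001], [0.001, -0.001, -1.0]]
force: [0.8, -0.3, -3.0]
opening: 0.501
grasp_force: 25.0
```

Emit:
arm_command(
  commands="1 0.26 0 0; 1 0.26 0 0; 0.7 0.2 0 0; 0.2 0.1 0 0; 0 0 0 0",
)

```text
time_s: 54.15
ee_pos: [0.5557, 0.0774, 0.2093]
tcp_rot: [[-0.175, 0.985, -0.001], [0.985, 0.175, -0.0], [0.0, -0.001, -1.0]]
force: [-0.4, 0.1, -2.4]
opening: 0.493
grasp_force: 25.0
```

```bash
python3 go.py .5552 .077 .0567 .1745
```

```text
now [0.5557 0.0774 0.2093] yaw 0.1762 turn units 0.001 t 54.15 open 0.49255430193212224 gf 24.99959260225296 F [-0.4  0.1 -2.4] q [-0.08  0.13  1.64 -0.    1.37 -0.25]
units xyz -0.011 -0.022 6.102
```

Emit:
arm_command(
  commands="0 -0.02 0.7 0; 0 0 1 0; 0 0 1 0; 0 0 1 0; 0 0 0.9 0",
)

```text
time_s: 54.65
ee_pos: [0.5552, 0.0754, 0.0933]
tcp_rot: [[-0.173, 0.985, -0.001], [0.985, 0.173, -0.0], [-0.0, -0.001, -1.0]]
force: [0.2, 0.2, -2.6]
opening: 0.5
grasp_force: 25.0
```

Emit:
arm_command(
  commands="0 0 0.6 0; 0 0 0.4 0; 0 0 0.2 0; 0 0 0.1 0; 0 0 0 0",
)

```text
time_s: 55.15
ee_pos: [0.5562, 0.0764, 0.0626]
tcp_rot: [[-0.174, 0.985, 0.001], [0.985, 0.174, -0.0], [-0.0, 0.001, -1.0]]
force: [0.2, -0.4, -2.3]
opening: 0.497
grasp_force: 25.0
```

```bash
python3 go.py .5552 .077 .0567 .1745
```

```text
now [0.5562 0.0764 0.0626] yaw 0.1746 turn units 0.0 t 55.15 open 0.4973844083290985 gf 24.99961942434311 F [ 0.2 -0.4 -2.3] q [-0.08  0.29  1.76 -0.    1.09 -0.25]
units xyz 0.031 -0.037 0.238
```

Emit:
arm_command(
  commands="0.02 -0.03 0.1 0; 0 0 0.07 0; 0 0 0.02 0; 0 0 0 0; 0 0 0 0",
)

```text
time_s: 55.65
ee_pos: [0.555, 0.0769, 0.0575]
tcp_rot: [[-0.174, 0.985, 0.0], [0.985, 0.174, -0.0], [-0.0, 0.0, -1.0]]
force: [-0.4, 0.3, -1.8]
opening: 0.492
grasp_force: 25.0
```

```bash
python3 go.py .5552 .077 .0567 .1745
```

```text
now [0.555  0.0769 0.0575] yaw 0.1747 turn units 0.0 t 55.65 open 0.492343498194128 gf 24.999587684869766 F [-0.4  0.3 -1.8] q [-0.08  0.3   1.77 -0.    1.08 -0.25]
units xyz 0.004 0.009 0.031
```

Emit:
arm_command(
  commands="0 0.01 0.04 0; 0 0 0 0; 0 0 0 0",
)

```text
time_s: 55.95
ee_pos: [0.5554, 0.0768, 0.0566]
tcp_rot: [[-0.174, 0.985, 0.0], [0.985, 0.174, -0.0], [-0.0, 0.0, -1.0]]
force: [0.2, -0.6, -1.3]
opening: 0.495
grasp_force: 25.0
```

Emit:
arm_command(
  commands="0 0 0 0; 0 0 0 0; 0 0 0 0; 0 0 0 0; 0 0 -0.4 0",
  jaw=0.2,
)

```text
time_s: 56.45
ee_pos: [0.5539, 0.077, 0.0653]
tcp_rot: [[-0.174, 0.985, -0.003], [0.985, 0.174, 0.0], [0.001, -0.003, -1.0]]
force: [0.3, -0.7, 0.2]
opening: 0.801
grasp_force: 0.0
```

Emit:
arm_command(
  commands="0 0 -1 0; 0 0 -1 0; 0 0 -1 0; 0 0 -1 0; 0 0 -1 0",
)

```text
time_s: 56.95
ee_pos: [0.5552, 0.0769, 0.1933]
tcp_rot: [[-0.174, 0.985, 0.001], [0.985, 0.174, -0.0], [-0.0, 0.001, -1.0]]
force: [1.0, 0.6, 0.5]
opening: 0.798
grasp_force: 0.0
```

Emit:
arm_command(
  commands="-0.9 -0.02 0 0; -1 -0.02 0 0; -1 -0.02 0 0; -1 -0.02 0 0; -1 -0.02 0 0",
  jaw=0.5,
)

```text
time_s: 57.45
ee_pos: [0.5742, -0.0452, 0.1923]
tcp_rot: [[-0.174, 0.985, 0.001], [0.985, 0.174, -0.0], [-0.0, 0.001, -1.0]]
force: [0.2, 0.5, -0.7]
opening: 0.503
grasp_force: 0.0
```

Emit:
arm_command(
  commands="-1 -0.02 0 0; -1 -0.02 0 0; -1 -0.02 0 0; -1 -0.02 0 0; -1 -0.02 0 0",
)

```text
time_s: 57.95
ee_pos: [0.5934, -0.1688, 0.1923]
tcp_rot: [[-0.174, 0.985, 0.001], [0.985, 0.174, -0.0], [-0.0, 0.001, -1.0]]
force: [-0.4, 0.8, 0.0]
opening: 0.5
grasp_force: 0.0
```

Emit:
arm_command(
  commands="-1 -0.02 0 0; -1 -0.02 0 0; -1 -0.02 0 0; -1 -0.02 0 0; -0.5 0 0 -0.02",
)

```text
time_s: 58.45
ee_pos: [0.6109, -0.281, 0.1922]
tcp_rot: [[-0.204, 0.979, 0.001], [0.979, 0.204, -0.001], [-0.001, 0.0, -1.0]]
force: [-0.6, 0.2, 0.8]
opening: 0.502
grasp_force: 0.0
```

Emit:
arm_command(
  commands="0 0 0 -0.053; 0 0 0 -0.033; 0 0 0 0",
)

```text
time_s: 58.75
ee_pos: [0.6109, -0.2791, 0.1921]
tcp_rot: [[-0.334, 0.942, 0.0], [0.942, 0.334, -0.0], [-0.0, 0.0, -1.0]]
force: [-0.1, 0.2, -0.0]
opening: 0.504
grasp_force: 0.0
```

```bash
python3 go.py .6108 -.2895 .0859 .341
```

```text
now [ 0.6109 -0.2791  0.1921] yaw 0.341 turn units 0.0 t 58.75 open 0.5036468134969888 gf 0.0 F [-0.1  0.2 -0. ] q [-0.61  0.42  1.32 -0.    1.4  -0.95]
units xyz -0.392 -0.143 4.247
```

Emit:
arm_command(
  commands="-0.2 -0.07 0 0; -0.2 -0.07 0 0; 0 0 0.6 0; 0 0 1 0; 0 0 1 0",
  jaw=0.25,
)

```text
time_s: 59.25
ee_pos: [0.6107, -0.2894, 0.1248]
tcp_rot: [[-0.334, 0.943, 0.0], [0.943, 0.334, 0.0], [0.0, 0.0, -1.0]]
force: [0.8, 0.3, -0.1]
opening: 0.749
grasp_force: 0.0
```

Emit:
arm_command(
  commands="0 0 0.8 0; 0 0 0.4 0; 0 0 0.2 0; 0 0 0.1 0; 0 0 0 0",
)

```text
time_s: 59.75
ee_pos: [0.6113, -0.2897, 0.0895]
tcp_rot: [[-0.335, 0.942, 0.001], [0.942, 0.335, -0.001], [-0.001, 0.001, -1.0]]
force: [-0.2, 0.5, 0.6]
opening: 0.748
grasp_force: 0.0
```

```bash
python3 go.py .6108 -.2895 .0859 .341
```

```text
now [ 0.6113 -0.2897  0.0895] yaw 0.3411 turn units 0.0 t 59.75 open 0.7481564850095183 gf 0.0 F [-0.2  0.5  0.6] q [-0.62  0.52  1.39 -0.    1.22 -0.96]
units xyz 0.015 -0.016 0.144
```

Emit:
arm_command(
  commands="0.01 -0.01 0.08 0; 0 0 0.04 0; 0 0 0.01 0; 0 0 0 0; 0 0 0 0",
)

```text
time_s: 60.25
ee_pos: [0.6106, -0.2893, 0.0857]
tcp_rot: [[-0.335, 0.942, 0.0], [0.942, 0.335, -0.0], [-0.0, 0.0, -1.0]]
force: [-0.5, 0.2, 0.1]
opening: 0.752
grasp_force: 0.0
```

Emit:
arm_command(
  commands="0 0 0 0; 0 0 0 0; 0 0 0 0; 0 0 0 0; 0 0 0 0",
  jaw=1,
  force=15,
)

```text
time_s: 60.75
ee_pos: [0.6106, -0.2893, 0.0856]
tcp_rot: [[-0.335, 0.942, 0.0], [0.942, 0.335, -0.0], [-0.0, 0.0, -1.0]]
force: [0.2, -0.1, 0.1]
opening: 0.337
grasp_force: 0.0
```

Emit:
arm_command(
  commands="0 0 0 0; 0 0 0 0; 0 0 0 0",
)

```text
time_s: 61.05
ee_pos: [0.6105, -0.2892, 0.0856]
tcp_rot: [[-0.335, 0.942, -0.0], [0.942, 0.335, 0.0], [0.0, -0.0, -1.0]]
force: [0.3, 0.6, -0.4]
opening: 0.261
grasp_force: 15.0
```

Emit:
arm_command(
  commands="0 0 0 0; 0 0 0 0",
  force=25,
)

```text
time_s: 61.25
ee_pos: [0.6105, -0.2892, 0.0856]
tcp_rot: [[-0.335, 0.942, -0.0], [0.942, 0.335, 0.0], [0.0, -0.0, -1.0]]
force: [-0.0, 0.9, 0.8]
opening: 0.261
grasp_force: 25.0
```

```bash
python3 go.py .6108 -.2895 .0859 .341; python3 go.py .5774 -.0464 .19 .341
```

```text
now [ 0.6105 -0.2892  0.0856] yaw 0.3412 turn units 0.0 t 61.25 open 0.26057262745571563 gf 24.962743520736694 F [-0.   0.9  0.8] q [-0.62  0.53  1.4   0.    1.22 -0.96]
units xyz -0.014 0.007 -0.013
now [ 0.6105 -0.2892  0.0856] yaw 0.3412 turn units 0.0 t 61.25 open 0.26057262745571563 gf 24.962743520736694 F [-0.   0.9  0.8] q [-0.62  0.53  1.4   0.    1.22 -0.96]
units xyz 9.597 2.0 -4.177
```

Emit:
arm_command(
  commands="0 0 -0.5 0; 0 0 -1 0; 0 0 -1 0; 0 0 -1 0; 0 0 -0.7 0",
)

```text
time_s: 61.75
ee_pos: [0.6109, -0.2896, 0.1932]
tcp_rot: [[-0.335, 0.942, 0.002], [0.942, 0.335, -0.001], [-0.002, 0.001, -1.0]]
force: [0.9, -0.1, -3.7]
opening: 0.258
grasp_force: 25.0
```

Emit:
arm_command(
  commands="0.5 0.1 0 0; 0.9 0.19 0 0; 0.9 0.19 0 0; 0.9 0.19 0 0; 0.9 0.19 0 0",
)

```text
time_s: 62.25
ee_pos: [0.5952, -0.1832, 0.1889]
tcp_rot: [[-0.335, 0.942, -0.003], [0.942, 0.335, 0.002], [0.002, -0.002, -1.0]]
force: [-0.0, 0.2, -3.3]
opening: 0.259
grasp_force: 25.0
```

Emit:
arm_command(
  commands="0.9 0.19 0 0; 0.9 0.19 0 0; 0.9 0.19 0 0; 0.9 0.19 0 0; 0.9 0.19 0 0",
)

```text
time_s: 62.75
ee_pos: [0.5798, -0.0694, 0.189]
tcp_rot: [[-0.335, 0.942, -0.003], [0.942, 0.335, 0.001], [0.002, -0.002, -1.0]]
force: [0.5, 0.1, -3.7]
opening: 0.261
grasp_force: 25.0
```

Emit:
arm_command(
  commands="0.8 0.17 0 0; 0.2 0.05 0 0; 0 0 0 0",
)

```text
time_s: 63.05
ee_pos: [0.5772, -0.045, 0.1897]
tcp_rot: [[-0.336, 0.942, -0.002], [0.942, 0.336, 0.0], [0.001, -0.001, -1.0]]
force: [-0.1, -1.2, -3.3]
opening: 0.261
grasp_force: 25.0
```

```bash
python3 go.py .5773 -.0461 .0825 .341
```

```text
now [ 0.5772 -0.045   0.1897] yaw 0.3428 turn units 0.001 t 63.05 open 0.2608209019728781 gf 24.962063133716583 F [-0.1 -1.2 -3.3] q [-0.29  0.19  1.61 -0.    1.34 -0.63]
units xyz -0.041 -0.012 4.287
```

Emit:
arm_command(
  commands="-0.03 -0.01 0.6 0; 0 0 1 0; 0 0 0.9 0; 0 0 0.7 0; 0 0 0.4 0",
)

```text
time_s: 63.55
ee_pos: [0.5764, -0.0475, 0.0973]
tcp_rot: [[-0.333, 0.943, -0.004], [0.943, 0.333, 0.001], [0.002, -0.004, -1.0]]
force: [-0.8, -0.3, -3.6]
opening: 0.259
grasp_force: 25.0
```

Emit:
arm_command(
  commands="0 0 0.3 0; 0 0 0.15 0; 0 0 0.05 0; 0 0 0 0; 0 0 0 0",
)

```text
time_s: 64.05
ee_pos: [0.5787, -0.0471, 0.089]
tcp_rot: [[-0.335, 0.942, 0.002], [0.942, 0.335, -0.0], [-0.001, 0.001, -1.0]]
force: [0.6, -0.6, -2.6]
opening: 0.254
grasp_force: 25.0
```

```bash
python3 go.py .5773 -.0461 .0825 .341
```

```text
now [ 0.5787 -0.0471  0.089 ] yaw 0.3412 turn units 0.0 t 64.05 open 0.2540434893150628 gf 24.962076544761658 F [ 0.6 -0.6 -2.6] q [-0.29  0.3   1.69 -0.    1.15 -0.63]
units xyz 0.057 -0.04 0.258
```

Emit:
arm_command(
  commands="0.05 -0.03 0.1 0; 0 0 0.07 0; 0 0 0.03 0; 0 0 0 0; 0 0 0 0",
)

```text
time_s: 64.55
ee_pos: [0.577, -0.046, 0.0831]
tcp_rot: [[-0.335, 0.942, 0.0], [0.942, 0.335, 0.0], [0.0, 0.0, -1.0]]
force: [0.7, -0.2, -3.5]
opening: 0.259
grasp_force: 25.0
```

```bash
python3 go.py .5773 -.0461 .0825 .341
```

```text
now [ 0.577  -0.046   0.0831] yaw 0.3411 turn units 0.0 t 64.55 open 0.25865679778065803 gf 24.961999654769897 F [ 0.7 -0.2 -3.5] q [-0.29  0.3   1.7   0.    1.14 -0.63]
units xyz -0.008 0.01 0.024
```

Emit:
arm_command(
  commands="0 0.01 0.03 0; 0 0 0 0; 0 0 0.01 0; 0 0 0 0",
)

```text
time_s: 64.95
ee_pos: [0.5775, -0.046, 0.0826]
tcp_rot: [[-0.335, 0.942, 0.001], [0.942, 0.335, -0.0], [-0.0, 0.001, -1.0]]
force: [-0.1, -0.2, 0.2]
opening: 0.258
grasp_force: 25.0
```

Emit:
arm_command(
  commands="0 0 0 0; 0 0 0 0; 0 0 0 0; 0 0 0 0; 0 0 -0.3 0",
  jaw=0.3,
)

```text
time_s: 65.45
ee_pos: [0.5763, -0.0457, 0.0888]
tcp_rot: [[-0.335, 0.942, -0.002], [0.942, 0.335, 0.001], [0.001, -0.002, -1.0]]
force: [-0.4, -0.1, -0.1]
opening: 0.671
grasp_force: 0.0
```

Emit:
arm_command(
  commands="0 0 -0.8 0; 0 0 -1 0; 0 0 -1 0; 0 0 -1 0; 0 0 -1 0",
)

```text
time_s: 65.95
ee_pos: [0.5772, -0.0459, 0.2113]
tcp_rot: [[-0.335, 0.942, 0.001], [0.942, 0.335, -0.0], [-0.0, 0.001, -1.0]]
force: [0.2, 0.3, 0.4]
opening: 0.698
grasp_force: 0.0
```

Emit:
arm_command(
  commands="-1 -0.8 0 0; -1 -0.8 0 0; -1 -0.8 0 0; -1 -0.8 0 0; -1 -0.8 0 0",
)

```text
time_s: 66.45
ee_pos: [0.5244, -0.1983, 0.2103]
tcp_rot: [[-0.335, 0.942, 0.001], [0.942, 0.335, -0.0], [-0.001, 0.001, -1.0]]
force: [0.9, -0.2, 0.3]
opening: 0.698
grasp_force: 0.0
```

Emit:
arm_command(
  commands="-1 -0.8 0 0; -1 -0.8 0 0; -1 0 0 0; -0.5 0 0 0; 0 0 0 0",
)

```text
time_s: 66.95
ee_pos: [0.5166, -0.294, 0.2098]
tcp_rot: [[-0.333, 0.943, 0.0], [0.943, 0.333, -0.0], [-0.0, 0.0, -1.0]]
force: [-0.1, 0.3, 1.1]
opening: 0.697
grasp_force: 0.0
```

```bash
python3 bar.py; python3 - <<'E'
from h import *
p=snapshot('top');q=snapshot('scene')
a=cv2.resize(np.hstack([p['frame'][170:245,200:300,::-1],q['frame'][155:230,210:310,::-1]]),None,fx=4,fy=4,interpolation=cv2.INTER_CUBIC)
cv2.imwrite('pics/f1.png',np.vstack([a,cv2.resize(cv2.imread('pics/d2.png')[:300],(800,300))]))
P=np.load("top.npy",allow_pickle=True).item()
for k in("bottle_center","jar_center","lifter_center","tape","tiles","screwdriver"):
    for s in(P["frame"],):pass
    print(k,[(np.round(b["extent"],1),round(b["conf"],2)) for b in boxes_of(p,k)[:1]])
E
```

```text
[0] [49.4308 32.059  -2.3335] 33.068441921325416 along,across mm 0.933044342526364 2.1643909669992367
[1] [49.0574 31.9622 -2.4686] 44.32729196172003 along,across mm -2.4758984367150143 0.3596034495020361
[0, 1] [49.4282 31.9579 -2.3977] 95.17582666571408 along,across mm 1.141436568155632 1.17468386513094
bottle_center [(array([239.4, 206.8, 258. , 222.6]), 0.53)]
jar_center [(array([217.3, 205.8, 232.2, 224.3]), 0.87)]
lifter_center [(array([260.8, 198.7, 285.2, 217. ]), 0.83)]
tape [(array([181.6, 121.8, 215. , 160.5]), 0.8)]
tiles [(array([283. , 124.3, 322.5, 164.6]), 0.66)]
screwdriver [(array([238.6, 256.9, 299.6, 270.6]), 0.71)]
```

View pics/f1.png

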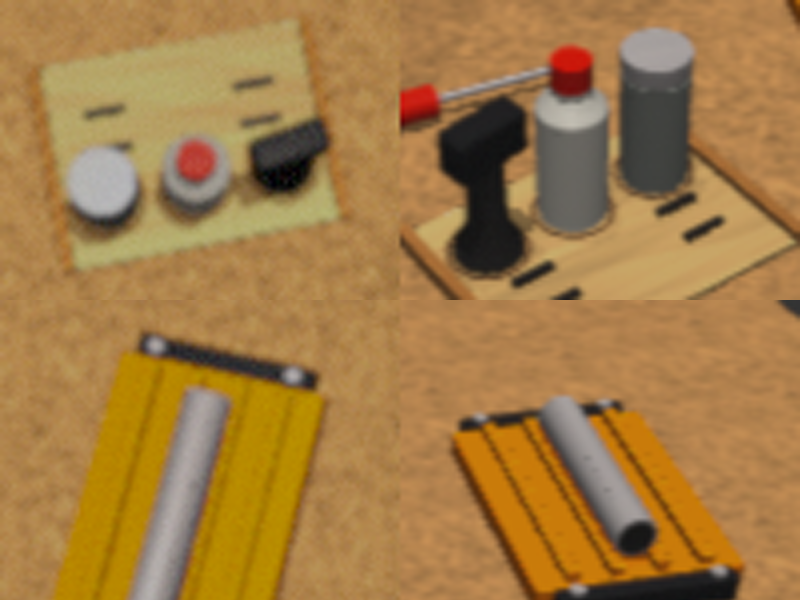

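All three stand upright on their rings at the same pixels as at the start (jar lid (102,183), cap (196,160)). The bar lies still in the middle groove. Handing in.

```bash
python3 -c "
from station import *
print(job_done())"
```

```text
the job is handed in; nothing more can be done
None
```

The job is handed in at about 67 s of the 150 s limit: the breaker bar lies still in the bed's middle groove, centred to within about 3 mm by camera, and the bottle, jar and lifter are back upright on their starting spots.

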